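# Tighten the vessel's slack lid screw with the click driver

## Task

One lid screw of the pressure vessel, the brass one with the square socket, is still slack. Take the orange click driver from its holder, set its tip gently and fully home in that screw and turn it clockwise (seen from above) until the driver clicks, then stop at once: do not force it on to its end stop. Stand the driver back upright in its holder, fully down, let go of it, and leave the other things where they are.

Things in the scene. Friction and masses are not known exactly. Their poses are not given: they have to be found in the camera images.
- driver: Upright torque driver, 0.35 to 0.55 kg. Origin: centre of the tip's end face; z up the axis, x and y along the tip's sides. From the end up: square tip 16 x 16 mm, 30 mm long (lowest 5 mm tapers to 12 mm), shaft 18 mm thick to 60 mm, collar 46 mm across to 66 mm, grey click housing 80 mm across to 82 mm, orange grip 84 to 146 mm, black cap to 150 mm. Starts in the holder, collar resting on the block, end 6 mm above the table.
- driver_grip (a point): Middle of the orange grip, on the driver's axis, 117 mm above the tip's end. The grip is 30 x 30 mm square in section with flat sides, along this point's x and y; at rest in line with the tip's square.
- click (a joint): Angle (rad) of the grip broken over against the tip, clockwise from above; 0 at rest, end stop 0.32. A preload holds it at 0 until the torque reaches about 0.45 N m; then it breaks over and the torque falls, to about 0.3 N m at 0.08 rad and 0.15 N m at 0.2 rad: that fall is the click (clear from 0.03 rad; beyond 0.24 is forcing it to the stop). Springs back to 0 when the torque is taken off.
- screw (a joint): Angle (rad) by which the brass screw has been turned clockwise; between 0.1 and 0.6 at the start. It turns easily (about 0.1 N m) until it comes up tight at an untold angle above 0.8 rad, 0.25 to 1 rad further than at the start.
- recess (a point): Centre of the floor of the square socket in the brass screw's head; z up, x and y along the socket's sides (turns with the screw). The socket is 17.5 mm square, 17 mm deep; the head is 36 mm square, its top 117 mm above the table. The tip is fully home when its end stands on this floor; the collar is then 43 mm above the head.
- vessel: Squat aluminium pressure vessel fixed to the table, 216 mm across (black side grips to 252 mm), lid 90 mm high, black centre knob to 106 mm. Origin: centre of its underside. Four screws 78 mm from its axis: the brass one with a square socket (towards its x axis) and three dark round ones, 106 mm high, already tight.
- holder_hole (a point): Centre of the mouth of the driver's hole in the blue holder block (70 x 70 mm, top 66 mm above the table, fixed, on a grey tray 190 x 120 mm with a 12 mm rim). x and y along the block's sides, z up. The tray extends from the block towards x. The hole is 28 mm square and goes through; the driver's collar rests on the block's top.
- spare_screw: Spare steel clamp screw, 30 mm wide, 34 mm tall, loose on the grey tray. Bystander.
- spacer: Copper disc, 32 mm wide, 12 mm tall, loose on the grey tray. Bystander.
- crucible: White ceramic bowl, 60 mm wide, 50 mm tall. Bystander.
- mug: Blue ceramic mug, 76 mm wide, 85 mm tall. Bystander.
- jar: Amber glass jar with white cap, 64 mm wide, 85 mm tall. Bystander.
- brush: Hand brush lying on the table. Bystander.
- weight: Brass block weight, 50 x 50 x 30 mm. Bystander.

How it is judged:
By the outcome, as a careful person would: the job done as asked, in the order asked, and still so for the second after the job is handed in, with the robot touching nothing.
It also fails if it takes over 64 s, if anything falls off the work surface, if the arm or the gripper's body presses on something with over 40 N, if the wrist force passes 120 N, or if a joint passes its speed limit or range.

## Robot

A 7-joint arm with a two-finger parallel gripper is mounted at the origin on the work surface. World frame = base frame: x ahead of the robot, y to its left, z up, the work surface at z = 0. Lengths are in m, angles in rad, forces in N, time in s.
With the tool pointing down it reaches from about 0.35 to 0.9 m from the base axis. Payload 8.1 kg.
Tool frame: the origin (TCP) lies at the very end of the fingers, on their centre line; the grasp point (between the pads) lies 19 mm behind it; z points along the fingers, x is the direction in which the jaws open and shut, and the axes are right-handed (so a half turn about z gives the same grasp; the last joint's range is limited). The gripper opens to 85 mm and grips with 20 to 120 N. Pads are 22 mm wide; open, the fingers measure 114 mm over their backs; the gripper's body (76 mm by 85 mm) begins 54 mm behind the grasp point. The pads swing forward as they close: fully open they stand 13 mm farther back than shut.
Start: joints at [-1.33, 0.434, 0.025, 1.573, -0.012, 1.134, -0.075], TCP at [0.211, 0.588, 0.231] pointing down, gripper open.
Joint ranges: [-2.62, 2.62], [-0.44, 2.09], [-1.27, 1.32], [0.08, 2.57], [-1.32, 4.46], [0.12, 2], [-2.74, 2.74]. Speed limits (rad/s): [2.22, 2.22, 3.01, 3.01, 3.14, 3.14, 3.14].

## Interface

Orientations are given as a unit quaternion [x, y, z, w].
In Python, from plant import * gives the robot as it stands.
- The arm moves only by the tool play_rows, never from a script. Its argument "plan" is a list of rows, each a list of 5 numbers: the shift along the tool's x, y, z as a fraction of full scale, then the turn about the tool's z as a fraction of full scale, then the opening, from -1 (shut) to 1 (fully open). In form: [[tx, ty, tz, yaw, claw], ...]. A call has 1 to 8 rows; each row is the pose to reach, as a shift and turn from the pose commanded when the call began, along the tool's axes at that moment; what a row does not reach only later rows make up. Full scale, the value 1, is 0.15 m for a shift and 2 rad for a turn. A row lasts 1/10 s, in which the tool goes at most 50 mm and 8.59 degrees, less where a joint would pass 70% of its speed; a pose out of reach is approached as far as the arm can. A call with a number of a shift or a turn outside -1 to 1 is refused whole. A call with a gripper value outside its range is refused whole. The fingers move at their own pace and stop on an object; "force" is the grip in N (left out, the last holds). Time passes only in rows, so rows that repeat a pose let the fingers close. It gives the time, the measured TCP pose, the force and the opening at its end, in the units of the state.
- sense(): the state, without advancing time (a new reading comes with each control period).
- read_camera(name): name is "scene" or "top"; returns the picture (384x512x3 uint8, red, green, blue); there is no depth.
- camera_model(name): a dict with "K" (3x3 intrinsics, pixels), "dist_coeffs" ([k1, k2, p1, p2, k3] as OpenCV has them; the pictures are not rectified), "rvec" (rotation vector, rad) and "tvec" (3), from world to camera coordinates, as OpenCV has them. Camera axes: x right, y down, z forward; pixel columns grow to the right and rows downward; lengths in m; the calibration is good to about 2 mm. A picture is of the moment at which its call begins. camera_model takes no time and is no camera call.
- job_done(): hands the job in, once; it reports no verdict.
Trained networks look in the newest picture that a camera, given by its name, has taken for a name from the list of things; names that differ only in an ending like _2 or _b are one class to them, and where a whole thing is asked for, a point or a joint stands for the part that bears it (a point fixed in the world has none). Each returns a list of dicts, best first, with "p" (0 to 1); they miss things now and then, are a little off and sometimes report something else, mostly with a low value. They report only what shows in the picture. A call takes as long as a camera call.
- trace(camera, query): "pixels" (384x512 bool, what is visible of it) and "at" ([column, row] in pixels, amid what is visible of it).
- spot_point(camera, query): "at" ([column, row] in pixels: a listed point, or the origin of a listed thing).
The state is a dict: "clock": time; "joints": joint angles; "qvel": joint speeds; "tau": joint torques, N m; "eef_pos": TCP position; "ee_rot": TCP orientation; "force": force on the tool from outside, world axes, zero at the start; "torque": the same for the moment, N m; "gripper_width": finger opening in m.
Only numpy, scipy, OpenCV 4.12 (cv2) and the standard library are available. Lean on these libraries where they do the work, as an engineer would, in place of code of your own. Each camera call takes 0.05 s, during which the arm holds its last target.

## Working session

There is one attempt and no reset: what is moved stays moved. The work goes in short steps, Python scripts to look and compute and a tool call to move; the robot and the scene stay as the last step left them, time stands still between calls to the robot, and variables do not carry over. Pictures are saved under pics/ and viewed, and the job is handed in when it is done.

Besides the shell and the picture viewer there is one more tool, called by a JSON object that holds its "op" and its "data", one argument or row to a line. play_rows: Moves the arm, as the interface text tells. Its arguments: {"type":"object","properties":{"plan":{"type":"array"},"force":{"type":"number"}},"required":["plan"]}

```bash
ls; mkdir -p pics; python3 - <<'E'
from plant import *
import cv2
s=sense(); print({k:(v if not hasattr(v,'round') else v) for k,v in s.items()})
for c in ("scene","top"):
    im=read_camera(c); cv2.imwrite(f"pics/{c}0.png",im[:,:,::-1]); m=camera_model(c); print(c,m)
    for q in ("driver_grip","driver","recess","holder_hole","vessel"):
        print(c,q,[(d["at"],d["p"]) for d in spot_point(c,q)][:3])
E
```

```text
pics
{'clock': 0.0, 'joints': array([-1.32959352,  0.43522003,  0.0249882 ,  1.57410611, -0.0116001 ,
        1.13399006, -0.07510595]), 'qvel': array([ 0.00024473, -0.00071288,  0.00077091, -0.00044143, -0.00120685,
       -0.00045109,  0.00169679]), 'tau': array([ 1.54827667e-03, -6.70457482e+01,  1.02531698e+00, -3.16219568e+01,
        1.55012944e-02,  1.27218798e-02, -6.52284848e-05]), 'eef_pos': array([0.21055972, 0.58792525, 0.23052449]), 'ee_rot': array([ 8.17665396e-01,  5.75693214e-01, -5.99381832e-04,  5.13464503e-04]), 'force': array([-0.30195471,  0.64388388,  0.40464894]), 'torque': array([ 0.04547344, -0.01331972,  0.02740164]), 'gripper_width': 0.08547980200859805}
scene {'K': array([[378.17904182,   0.        , 264.27618611],
       [  0.        , 378.17904182, 186.76786799],
       [  0.        ,   0.        ,   1.        ]]), 'dist_coeffs': array([0.01377022, 0.        , 0.        , 0.        , 0.        ]), 'rvec': array([ 1.84554508,  1.24586376, -0.68388353]), 'tvec': array([-0.23432957, -0.20102661,  1.63523271])}
scene driver_grip [([185.5, 184.2], 0.56)]
scene driver [([192.2, 214.9], 0.87)]
scene recess [([312.0, 186.1], 0.64), ([186.9, 183.9], 0.52)]
scene holder_hole [([190.5, 196.9], 0.62)]
scene vessel [([305.8, 201.9], 0.96), ([312.9, 187.6], 0.65)]
top {'K': array([[410.20157722,   0.        , 254.42617553],
       [  0.        , 410.20157722, 194.14913778],
       [  0.        ,   0.        ,   1.        ]]), 'dist_coeffs': array([0.03483684, 0.        , 0.        , 0.        , 0.        ]), 'rvec': array([ 2.10145505, -2.16556237,  0.18459835]), 'tvec': array([0.02610565, 0.60707763, 1.13339908])}
top driver_grip [([330.8, 222.2], 0.6)]
top driver [([321.9, 226.0], 0.68)]
top recess [([201.5, 183.0], 0.53)]
top holder_hole [([324.2, 222.6], 0.67), ([268.7, 143.0], 0.34)]
top vessel [([196.2, 214.8], 0.81), ([330.5, 221.1], 0.6)]
```

```bash
python3 - <<'E'
import cv2
a=cv2.imread("pics/scene0.png")
cv2.imwrite("pics/scene0b.png",cv2.resize(a[110:290,110:380],None,fx=2.9,fy=2.9,interpolation=cv2.INTER_CUBIC))
a=cv2.imread("pics/top0.png")
cv2.imwrite("pics/top0b.png",cv2.resize(a[120:290,130:390],None,fx=3,fy=3,interpolation=cv2.INTER_CUBIC))
E
```

```text
(no output)
```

View pics/scene0.png

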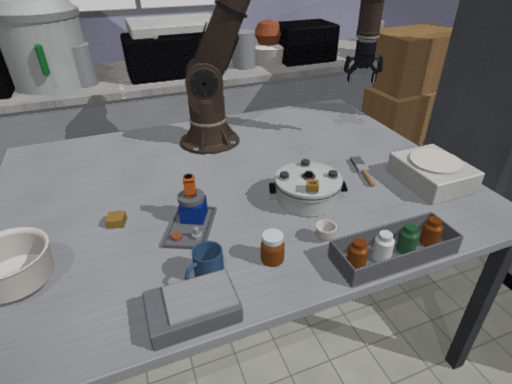

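View pics/top0.png

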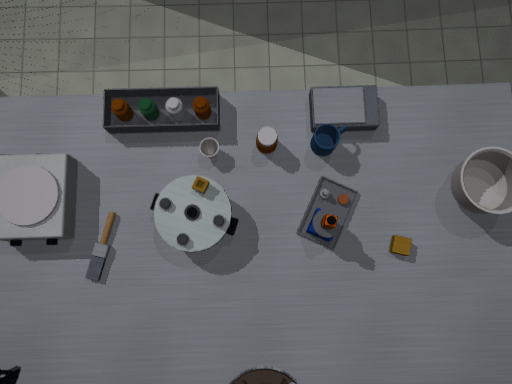

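```bash
sleep 1
```

```text
(no output)
```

View pics/scene0b.png

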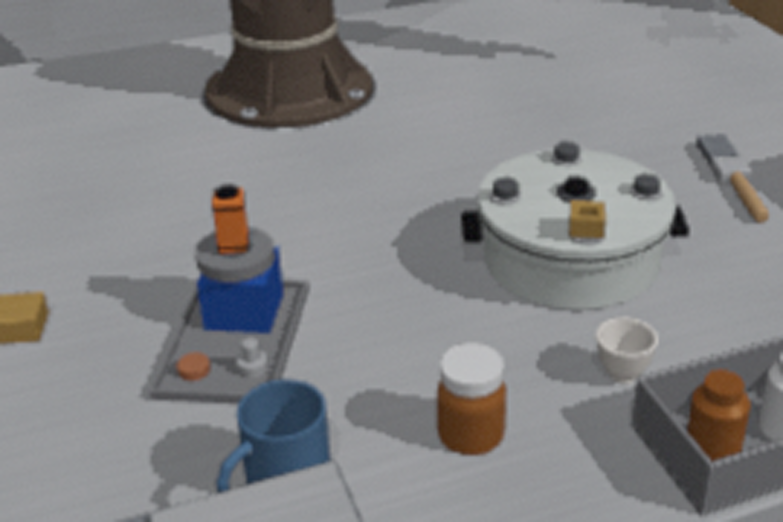

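View pics/top0b.png

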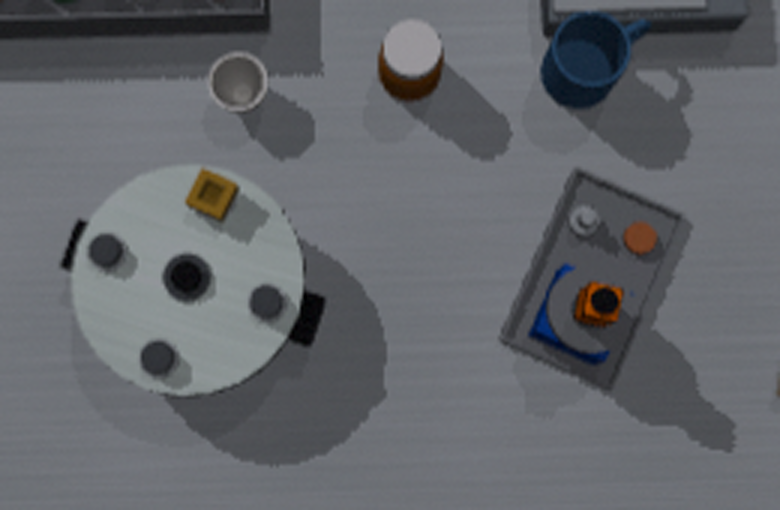

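Scene view: the driver (orange grip) is at about (188,187), and the brass screw is at (313,186) on the vessel. Top view: the driver cap is at (331,221), the brass socket at (201,184) and the vessel knob at (192,212). Next I'll fit models to both views.

```bash
cat > h.py <<'E'
import numpy as np, cv2
from plant import *
def cm(c):
    m=camera_model(c); return m
CM={c:camera_model(c) for c in ("scene","top")}
def proj(c,P):
    m=CM[c]; return cv2.projectPoints(np.asarray(P,float).reshape(-1,1,3),m["rvec"],m["tvec"],m["K"],m["dist_coeffs"])[0].reshape(-1,2)
def ray(c,px,z):
    m=CM[c]; R=cv2.Rodrigues(m["rvec"])[0]; C=-R.T@np.ravel(m["tvec"])
    u=cv2.undistortPoints(np.array([[px]],float),m["K"],m["dist_coeffs"]).ravel()
    d=R.T@np.array([u[0],u[1],1]); return C+d*(z-C[2])/d[2]
def box(x,y,yaw,s,z0,z1):
    h=s/2; c,si=np.cos(yaw),np.sin(yaw)
    return np.array([[x+c*a-si*b,y+si*a+c*b,z] for z in (z0,z1) for a,b in ((-h,-h),(h,-h),(h,h),(-h,h))])
def cyl(x,y,r,z0,z1,n=32):
    t=np.arange(n)*2*np.pi/n
    return np.array([[x+r*np.cos(a),y+r*np.sin(a),z] for z in (z0,z1) for a in t])
S=8
def sil(c,P,org,shape):
    p=(proj(c,P)-org+0.5)*S-0.5
    hull=cv2.convexHull((p*16).round().astype(np.int32))
    m=np.zeros((shape[0]*S,shape[1]*S),np.uint8); cv2.fillConvexPoly(m,hull,255,cv2.LINE_8,4)
    return cv2.resize(m,(shape[1],shape[0]),interpolation=cv2.INTER_AREA)/255.
E
python3 - <<'E'
from h import *
for c in ("scene","top"):
    a=cv2.imread(f"pics/{c}0.png"); R=cv2.Rodrigues(CM[c]["rvec"])[0]; print(c,-R.T@np.ravel(CM[c]["tvec"]))
    hsv=cv2.cvtColor(a,cv2.COLOR_BGR2HSV)
    for q in ("brass","driver"):
        ctr={"scene":{"brass":(313,186),"driver":(189,187)},"top":{"brass":(201,184),"driver":(329,221)}}[c][q]
        x,y=ctr
        print(c,q); 
        for ch,n in ((0,"H"),(1,"S"),(2,"V")):
            print(n); print(hsv[y-9:y+10,x-9:x+10,ch])
for q,z in (("knob",.106),):
    print(ray("top",(192,212),z), ray("top",(201.3,184),.117),ray("scene",(313,182.5),.117), ray("top",(331.5,220),.156),ray("scene",(189,174.5),.156))
E
```

```text
scene [ 1.46488281 -0.33063691  0.71701162]
scene brass
H
[[108 114 108 105 120 100 105 120 105 107 102  98  84  80  78  84  75  83
   75]
 [105 113 120   5   8   8   0  10 120  60  53  78  84  78  75  78  84  78
   75]
 [ 90 100  16  18  19  19  18  19  19  18  20  20  22  20  25  78  83  75
   68]
 [ 75  75  20  19  19  20  20  20  20  19  20  20  19  19  19  72  78  78
   78]
 [ 84  78  23  19  19  20  19  19  20  20  19  20  20  19  17  84  84  75
   75]
 [ 78  78  23  19  20  19  19  19  19  19  19  19  20  19  18  84  78  78
   78]
 [ 78  78  24  19  20  19  19  19  19  19  19  19  19  20  18  34  78  75
   75]
 [ 75  78  20  19  20  19  20  18  20  19  19  19  20  19  19  30  78  72
   75]
 [ 83  75  21  19  19  19  19  19  19  19  19  19  19  19  18  30  78  78
   83]
 [ 83  70  20  19  19  19  19  20  19  19  19  20  19  19  19  30  90  83
   84]
 [ 90  60  20  19  19  19  19  19  19  19  19  19  19  19  19  42  83  78
   78]
 [ 84  60  19  18  19  19  19  19  19  19  19  19  19  18  21  80  84  84
   75]
 [ 75  50  18  19  19  19  19  19  19  19  19  20  20  18  20  84  75 
[... 17013 characters left out ...]
5  48  59  79 111  65  60
   61]
 [ 78  34  82  69  34  59  57  79  97 113  72  82  87 105 123 113  57  61
   63]
 [ 79  45  54  53  55  61  50  49  42  57  58  76  89  92 122 106  61  62
   62]
 [ 79  66  50  27  42  49  53  51  59  56  61  50  41  47  45  56  63  62
   63]
 [ 78  79  63  46  36  33  38  26  54  44  56  50  58  58  61  63  61  62
   62]
 [ 78  78  79  62  58  51  45  47  48  45  53  44  61  63  61  63  60  62
   61]
 [ 78  79  79  79  78  63  55  55  55  55  58  62  61  60  60  61  62  61
   61]]
[0.55393539 0.18010685 0.106     ] [0.62893662 0.15272766 0.117     ] [0.63413876 0.15514804 0.117     ] [ 0.51551705 -0.1898315   0.156     ] [ 0.51466805 -0.18665539  0.156     ]
```

```bash
cat > fit.py <<'E'
from h import *
from scipy.optimize import minimize
def sat(im,scale): 
    return np.clip(cv2.cvtColor(im,cv2.COLOR_RGB2HSV)[:,:,1].astype(float)/scale,0,1)
def fit(views,model,x0,steps,care=None,fixed_cam_off=False):
    # views: list of (cam,softmask crop,org)
    def cost(p):
        e=0
        for i,(c,m,o) in enumerate(views):
            s=sil(c,model(p),o,m.shape); w=1
            if care is not None: w=1-sil(c,care(p),o,m.shape)
            e+=(w*(s-m)**2).sum()
        return e
    best=None
    for k in range(6):
        sx=np.vstack([x0]+[np.array(x0)+np.eye(len(x0))[j]*steps[j] for j in range(len(x0))])
        r=minimize(cost,x0,method="Nelder-Mead",options=dict(initial_simplex=sx,maxiter=400,xatol=1e-5,fatol=1e-3))
        x0=r.x; steps=-np.array(steps)*0.6
    return r.x,r.fun
def crop(im,scale,ctr,h=16,lo=0.15):
    x,y=ctr; s=sat(im[y-h:y+h+1,x-h:x+h+1],scale); s=np.clip((s-lo)/(1-lo),0,1); return s,np.array([x-h,y-h])
E
python3 - <<'E'
from fit import *
im={c:cv2.imread(f"pics/{c}0.png")[:,:,::-1].copy() for c in("scene","top")}
for sel in (("scene","top"),("scene",),("top",)):
    v=[]
    for c in sel:
        m,o=crop(im[c],{"scene":138,"top":195}[c],{"scene":(313,186),"top":(201,184)}[c],14); v.append((c,m,o))
    for y0 in (0.3,0.9,1.3):
        r=fit(v,lambda p:box(p[0],p[1],p[2],.036,p[3],.117),[.631,.154,y0,.092],[.004,.004,.2,.004]); print("brass",sel,r, np.degrees(r[0][2])%90)
    v=[]
    for c in sel:
        m,o=crop(im[c],{"scene":192,"top":250}[c],{"scene":(189,184),"top":(329,221)}[c],16)
        if c=="scene": m[21+0:]*=1
        v.append((c,m,o))
    for y0 in (0.3,0.9):
        r=fit(v,lambda p:box(p[0],p[1],p[2],.030,.090,.152),[.515,-.188,y0],[.004,.004,.2],care=lambda p:cyl(p[0],p[1],.013,.1525,.156)); print("grip",sel,r, np.degrees(r[0][2])%90)
E
```

```text
brass ('scene', 'top') (array([0.63013649, 0.15601462, 1.0365509 , 0.09558531]), np.float64(23.568282047510525)) 59.38999164343407
brass ('scene', 'top') (array([0.63015038, 0.15599315, 1.04978922, 0.09570095]), np.float64(23.7404195454371)) 60.148491826133224
brass ('scene', 'top') (array([0.62993696, 0.15609116, 1.05839872, 0.0958235 ]), np.float64(23.46828397627731)) 60.64177949165432
grip ('scene', 'top') (array([ 0.51598315, -0.19050996, -0.1743157 ]), np.float64(61.59966935899465)) 80.01244592010029
grip ('scene', 'top') (array([ 0.51596478, -0.19040331,  1.40285405]), np.float64(61.704595699580096)) 80.3776162855314
brass ('scene',) (array([0.63123686, 0.15375885, 1.06381111, 0.09642359]), np.float64(6.8448232721310465)) 60.951886569908204
brass ('scene',) (array([0.63123243, 0.15373032, 1.06390124, 0.09645196]), np.float64(6.818611948727005)) 60.95705097933674
brass ('scene',) (array([0.63165574, 0.15377156, 1.05870507, 0.0967013 ]), np.float64(6.860398552541592)) 60.65933215037754
grip ('scene',) (array([ 0.51507853, -0.19100436, -0.15383649]), np.float64(10.298095242402999)) 81.18581818111406
grip ('scene',) (array([ 0.51512109, -0.19106576,  1.41592637]), np.float64(10.278969300080664)) 81.12660532014816
brass ('top',) (array([0.62789637, 0.15564073, 1.1002637 , 0.11880484]), np.float64(1.330815503368072)) 63.040466196228046
brass ('top',) (array([0.62837597, 0.1561512 , 1.10052616, 0.11375438]), np.float64(1.297682684629717)) 63.05550422771395
brass ('top',) (array([0.62833176, 0.1559894 , 1.10589936, 0.1148822 ]), np.float64(1.2992028100252748)) 63.363366172657905
grip ('top',) (array([ 0.51631599, -0.18918028, -0.23043279]), np.float64(46.57893334418888)) 76.79717357057899
grip ('top',) (array([ 0.51612447, -0.18918681,  1.29213464]), np.float64(46.677251885323145)) 74.03386141978446
```

```bash
python3 - <<'E'
from fit import *
def ov(c,ctr,h,f,polys,name):
    a=cv2.imread(f"pics/{c}0.png"); x,y=ctr; a=cv2.resize(a[y-h:y+h,x-h:x+h],None,fx=f,fy=f,interpolation=cv2.INTER_CUBIC)
    for P in polys:
        p=(proj(c,P)-[x-h,y-h]+.5)*f-.5
        cv2.polylines(a,[(p*8).round().astype(np.int32)],True,(0,255,0),1,cv2.LINE_AA,3)
    return a
L=[]
for c,k in (("scene",(313,186)),("top",(201,184))):
    b=box(.63,.155,np.radians(61),.036,.096,.117); s=box(.63,.155,np.radians(61),.0175,.1,.117)
    L.append(ov(c,k,16,12,[b[4:],b[:4],s[4:]],""))
M=[]
for c,k in (("scene",(189,187)),("top",(329,221))):
    b=box(.5157,-.190,np.radians(81),.030,.090,.152)
    M.append(ov(c,k,20,10,[b[4:],b[:4],cyl(.5157,-.19,.04,.088,.088)[:32]],""))
w=max(x.shape[0] for x in L+M)
pad=lambda a:cv2.copyMakeBorder(a,0,400-a.shape[0],0,400-a.shape[1],cv2.BORDER_CONSTANT)
o=np.vstack([np.hstack(list(map(pad,L))),np.hstack(list(map(pad,M)))])
cv2.imwrite("pics/ov1.png",cv2.resize(o,(600,600),interpolation=cv2.INTER_AREA))
c=[ray("top",(130+x/3,120+y/3),.012)[:2] for x,y in ((577,168),(690,215),(610,390),(500,340))]
print(np.round(c,3))
for i in range(4):
    d=c[(i+1)%4]-c[i]; print(np.hypot(*d),np.degrees(np.arctan2(d[1],d[0])))
E
```

```text
[[ 0.664 -0.198]
 [ 0.612 -0.307]
 [ 0.442 -0.217]
 [ 0.494 -0.113]]
0.1206864499390426 -115.08679387121731
0.19246477291184164 152.0403204784944
0.11635855172821749 63.73283753645818
0.18989971241184395 -26.684226069556246
```

View pics/ov1.png

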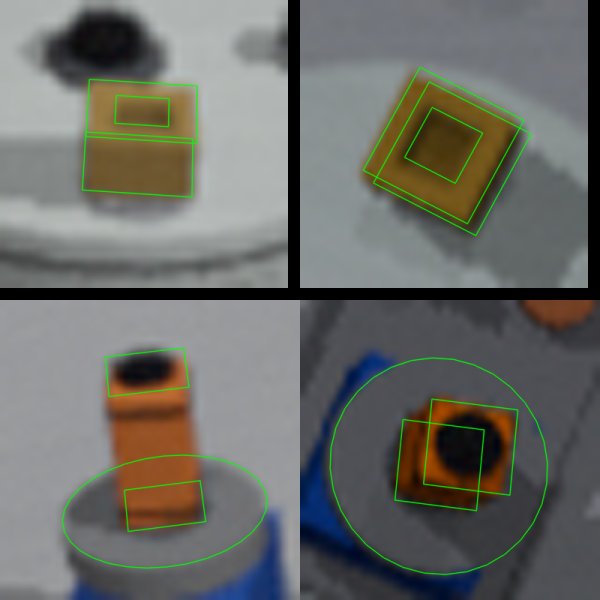

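Both views agree on the brass screw at about (0.630, 0.155) with yaw 61° (mod 90), and on the driver at about (0.516, -0.190) with yaw about 78°. I'm moving over to the driver.

{"op": "play_rows", "data": {
  "plan": [
    [-0.84, 0.73, 0, 0, 1],
    [-0.84, 0.73, 0, 0, 1],
    [-0.84, 0.73, 0, 0, 1],
    [-0.84, 0.73, 0, 0, 1],
    [-0.84, 0.73, 0, 0, 1]
  ]
}}

```text
clock: 1.1
eef_pos: [0.273, 0.4304, 0.2318]
ee_rot: [0.819, 0.574, 0.0, 0.0]
force: [0.6, 1.0, -1.0]
gripper_width: 0.085
```

{"op": "play_rows", "data": {
  "plan": [
    [-0.84, 0.73, 0, 0, 1],
    [-0.84, 0.73, 0, 0, 1],
    [-0.84, 0.73, 0, 0, 1],
    [-0.84, 0.73, 0, 0, 1],
    [-0.84, 0.73, 0, 0, 1]
  ]
}}

```text
clock: 1.6
eef_pos: [0.333, 0.2763, 0.2317]
ee_rot: [0.819, 0.574, 0.0, 0.0]
force: [0.2, 1.1, 0.0]
gripper_width: 0.0854
```

{"op": "play_rows", "data": {
  "plan": [
    [-0.84, 0.73, 0, 0, 1],
    [-0.84, 0.73, 0, 0, 1],
    [-0.84, 0.73, 0, 0, 1],
    [-0.84, 0.73, 0, 0, 1],
    [-0.84, 0.73, 0, 0, 1]
  ]
}}

```text
clock: 2.1
eef_pos: [0.3939, 0.1215, 0.2316]
ee_rot: [0.818, 0.575, 0.001, 0.0]
force: [-0.2, 0.7, -0.1]
gripper_width: 0.0859
```

{"op": "play_rows", "data": {
  "plan": [
    [-0.84, 0.73, 0, 0, 1],
    [-0.84, 0.73, 0, 0, 1],
    [-0.84, 0.73, 0, 0, 1],
    [-0.84, 0.73, 0, 0, 1],
    [-0.84, 0.73, 0, 0, 1]
  ]
}}

```text
clock: 2.6
eef_pos: [0.4549, -0.0337, 0.2314]
ee_rot: [0.818, 0.575, 0.0, 0.001]
force: [0.0, 0.6, -0.7]
gripper_width: 0.0855
```

```bash
cat >> h.py <<'E'
from scipy.spatial.transform import Rotation as Ro
def go(t,yawdeg=None,s=None):
    s=s or sense(); R=Ro.from_quat(s["ee_rot"]).as_matrix()
    d=R.T@(np.asarray(t)-s["eef_pos"]); a=np.degrees(np.arctan2(R[1,0],R[0,0]))
    y=0 if yawdeg is None else (((a-yawdeg+180)%360)-180)
    print("t",round(s["clock"],2),"pos",s["eef_pos"].round(4),"yaw",round(a,2),"tilt",R[:,2].round(4),"w",round(s["gripper_width"],4))
    print("F",s["force"].round(2),"T",s["torque"].round(3),"j",s["joints"].round(2))
    print("frac",(d/.15).round(3),"yawfrac",round(np.radians(y)/2,4),"deg",round(y,2))
E
python3 -c "
from h import *
go([.5157,-.19,.2],78)"
```

```text
t 2.6 pos [ 0.4549 -0.0337  0.2314] yaw 70.22 tilt [ 9.e-04 -7.e-04 -1.e+00] w 0.0855
F [ 0.01  0.61 -0.73] T [ 0.036 -0.017 -0.077] j [-0.45  0.15  0.47  1.99 -0.08  1.01  1.28]
frac [-0.843  0.734  0.21 ] yawfrac -0.0679 deg -7.78
```

{"op": "play_rows", "data": {
  "plan": [
    [-0.84, 0.73, 0.2, -0.068, 1],
    [-0.84, 0.73, 0.2, -0.068, 1],
    [-0.84, 0.73, 0.2, -0.068, 1],
    [-0.84, 0.73, 0.2, -0.068, 1],
    [-0.84, 0.73, 0.2, -0.068, 1],
    [-0.84, 0.73, 0.2, -0.068, 1]
  ]
}}

```text
clock: 3.2
eef_pos: [0.5148, -0.1864, 0.2006]
ee_rot: [0.776, 0.631, -0.0, -0.001]
force: [-0.2, 1.5, 0.8]
gripper_width: 0.0853
```

```bash
python3 -c "
from h import *
for c in ('scene','top'):
    a=read_camera(c); x,y={'scene':(189,170),'top':(325,215)}[c]
    cv2.imwrite('pics/%s1.png'%c,a[:,:,::-1]); cv2.imwrite('pics/%s1b.png'%c,cv2.resize(a[y-45:y+45,x-60:x+60,::-1],None,fx=6,fy=6,interpolation=cv2.INTER_CUBIC))
go([.5157,-.19,.101],78)"
```

```text
t 3.3 pos [ 0.5145 -0.186   0.2011] yaw 78.31 tilt [-3.0e-04  1.5e-03 -1.0e+00] w 0.0851
F [-0.22  0.34 -0.63] T [0.027 0.044 0.032] j [-0.14  0.36  0.52  1.84 -0.21  1.    1.83]
frac [-0.026  0.014  0.667] yawfrac 0.0027 deg 0.31
```

View pics/scene1b.png

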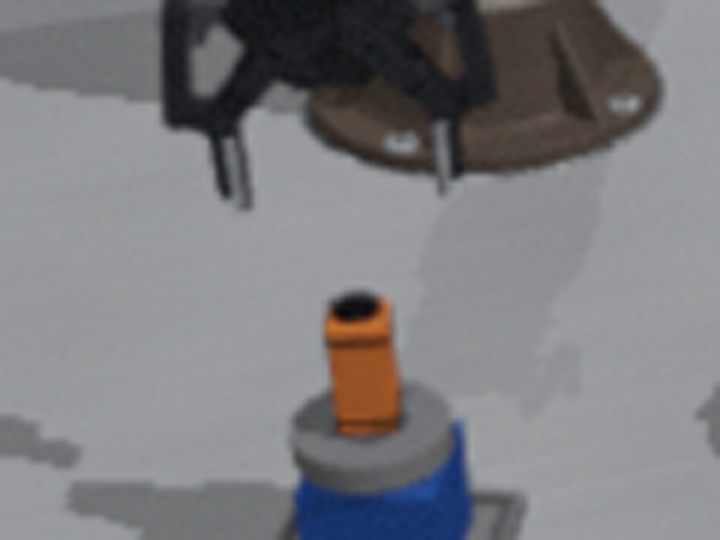

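View pics/top1b.png

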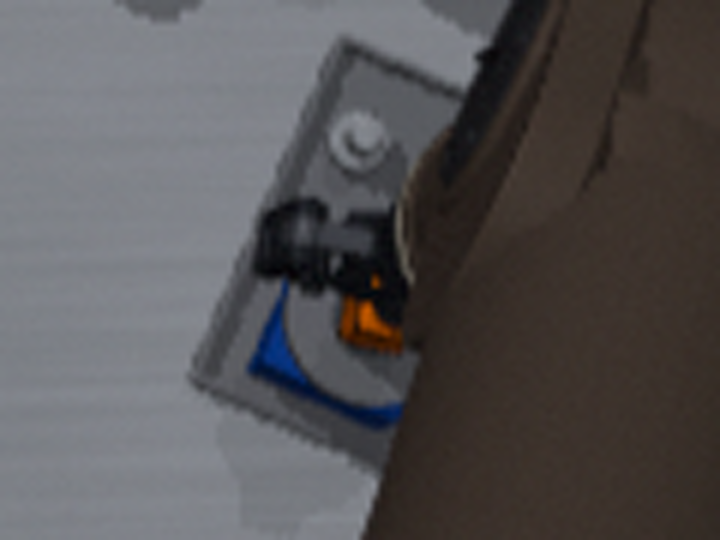

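Scene: the open fingers are centred above the driver, with tips at crop (240,200) and (445,185) and the cap at (357,308). Going down.

{"op": "play_rows", "data": {
  "plan": [
    [-0.025, 0.014, 0.2, 0, 1],
    [-0.025, 0.014, 0.4, 0, 1],
    [-0.025, 0.014, 0.55, 0, 1],
    [-0.025, 0.014, 0.667, 0, 1],
    [-0.025, 0.014, 0.667, 0, 1],
    [-0.025, 0.014, 0.667, 0, 1]
  ]
}}

```text
clock: 3.9
eef_pos: [0.5155, -0.1919, 0.1018]
ee_rot: [0.776, 0.631, 0.0, -0.0]
force: [-0.2, 0.3, 0.3]
gripper_width: 0.0853
```

```bash
python3 -c "
from h import *
a=read_camera('scene'); x,y=(189,180)
cv2.imwrite('pics/scene2b.png',cv2.resize(a[y-45:y+45,x-60:x+60,::-1],None,fx=6,fy=6,interpolation=cv2.INTER_CUBIC))
go([.5157,-.19,.101],78)"
```

```text
t 3.95 pos [ 0.5158 -0.1924  0.1023] yaw 78.17 tilt [ 1.4e-03  3.0e-04 -1.0e+00] w 0.0854
F [-0.07 -0.95  0.38] T [ 0.01   0.04  -0.019] j [-0.07  0.49  0.46  1.93 -0.3   0.79  1.92]
frac [ 0.015 -0.004  0.009] yawfrac 0.0015 deg 0.17
```

View pics/scene2b.png

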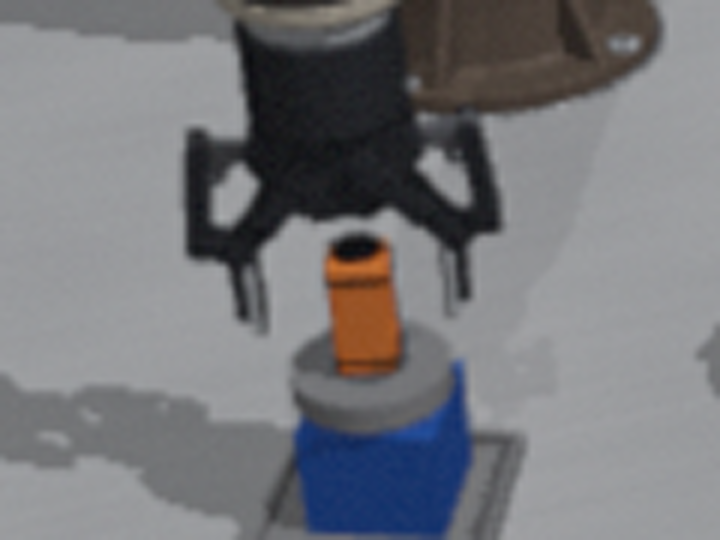

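The grip sits between the fingers. Closing gently first, then firmer.

{"op": "play_rows", "data": {
  "plan": [
    [0, 0, 0, 0, -1],
    [0, 0, 0, 0, -1],
    [0, 0, 0, 0, -1],
    [0, 0, 0, 0, -1],
    [0, 0, 0, 0, -1],
    [0, 0, 0, 0, -1],
    [0, 0, 0, 0, -1],
    [0, 0, 0, 0, -1]
  ],
  "force": 25
}}

```text
clock: 4.75
eef_pos: [0.5156, -0.1925, 0.1016]
ee_rot: [0.776, 0.63, 0.001, -0.0]
force: [0.9, 4.1, 6.8]
gripper_width: 0.0299
```

{"op": "play_rows", "data": {
  "plan": [
    [0, 0, 0, 0, -1],
    [0, 0, 0, 0, -1],
    [0, 0, 0, 0, -1],
    [0, 0, 0, 0, -1]
  ],
  "force": 70
}}

```text
clock: 5.15
eef_pos: [0.5155, -0.1925, 0.1017]
ee_rot: [0.777, 0.63, 0.001, -0.0]
force: [-0.2, 4.4, 7.1]
gripper_width: 0.0295
```

```bash
python3 -c "
from h import *
a=read_camera('scene'); x,y=(189,180)
cv2.imwrite('pics/scene3b.png',cv2.resize(a[y-45:y+45,x-60:x+60,::-1],None,fx=6,fy=6,interpolation=cv2.INTER_CUBIC))
go([.5157,-.19,.25],61)"
```

```text
t 5.2 pos [ 0.5155 -0.1925  0.1017] yaw 78.12 tilt [ 8.0e-04  1.2e-03 -1.0e+00] w 0.0292
F [0.42 4.93 7.36] T [ 1.262 -0.043 -0.108] j [-0.07  0.49  0.46  1.93 -0.3   0.79  1.92]
frac [ 0.018 -0.002 -0.989] yawfrac 0.1494 deg 17.12
```

View pics/scene3b.png

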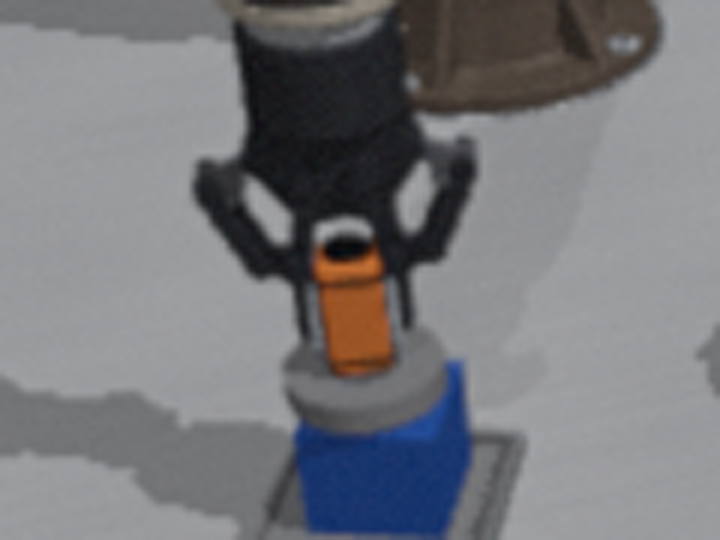

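{"op": "play_rows", "data": {
  "plan": [
    [0, 0, -0.07, 0, -1],
    [0, 0, -0.14, 0, -1],
    [0, 0, -0.28, 0, -1],
    [0, 0, -0.45, 0, -1],
    [0, 0, -0.65, 0, -1],
    [0, 0, -0.85, 0, -1],
    [0, 0, -1, 0, -1],
    [0, 0, -1, 0, -1]
  ]
}}

```text
clock: 6.0
eef_pos: [0.516, -0.195, 0.2544]
ee_rot: [0.777, 0.629, 0.001, 0.002]
force: [0.5, -0.1, -5.5]
gripper_width: 0.0291
```

```bash
python3 -c "
from h import *
for c in ('scene','top'):
    a=read_camera(c); x,y={'scene':(189,160),'top':(325,215)}[c]
    cv2.imwrite('pics/%s4.png'%c,a[:,:,::-1]); cv2.imwrite('pics/%s4b.png'%c,cv2.resize(a[y-45:y+45,x-60:x+60,::-1],None,fx=6,fy=6,interpolation=cv2.INTER_CUBIC))
go([.63,.155,.27],61)"
```

```text
t 6.1 pos [ 0.5145 -0.1938  0.2509] yaw 78.06 tilt [-2.e-04 -3.e-04 -1.e+00] w 0.0289
F [ 0.75  0.72 -4.82] T [0.052 0.027 0.013] j [-0.15  0.31  0.54  1.76 -0.18  1.11  1.81]
frac [ 2.434  0.272 -0.128] yawfrac 0.1489 deg 17.06
```

View pics/scene4b.png

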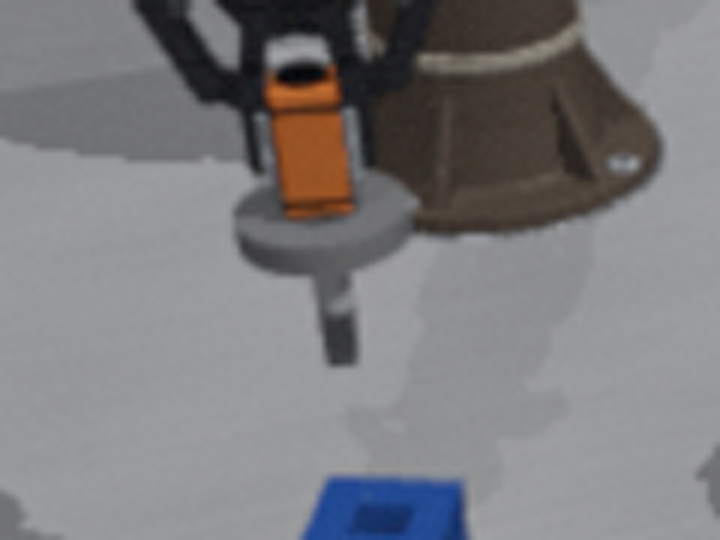

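Lifted cleanly: the tip hangs at crop (342,345), and the empty holder hole shows at (385,517). Carrying it to the vessel.

{"op": "play_rows", "data": {
  "plan": [
    [0.3, 0.03, -0.02, 0, -1],
    [0.6, 0.06, -0.05, 0, -1],
    [0.9, 0.1, -0.05, 0, -1],
    [0.95, 0.11, -0.05, 0, -1],
    [0.95, 0.11, -0.05, 0, -1]
  ]
}}

```text
clock: 6.6
eef_pos: [0.5601, -0.0551, 0.2567]
ee_rot: [0.775, 0.632, -0.001, -0.001]
force: [-0.2, -0.8, -4.3]
gripper_width: 0.0288
```

{"op": "play_rows", "data": {
  "plan": [
    [0.3, 0.03, 0, 0, -1],
    [0.6, 0.07, 0, 0, -1],
    [0.85, 0.1, 0, 0, -1],
    [0.85, 0.1, 0, 0, -1]
  ]
}}

```text
clock: 7.0
eef_pos: [0.6018, 0.0696, 0.2569]
ee_rot: [0.775, 0.632, -0.0, -0.001]
force: [-0.6, 0.7, -4.2]
gripper_width: 0.0295
```

```bash
python3 -c "
from h import *
go([.63,.155,.245],61)"
```

```text
t 7.0 pos [0.6018 0.0696 0.2569] yaw 78.45 tilt [-0.0021  0.0017 -1.    ] w 0.0295
F [-0.59  0.73 -4.16] T [0.047 0.032 0.037] j [-0.52  0.4   0.45  1.61 -0.19  1.17  1.34]
frac [0.595 0.07  0.08 ] yawfrac 0.1523 deg 17.45
```

{"op": "play_rows", "data": {
  "plan": [
    [0.25, 0.03, 0.04, 0.06, -1],
    [0.5, 0.06, 0.08, 0.12, -1],
    [0.595, 0.07, 0.08, 0.15, -1],
    [0.595, 0.07, 0.08, 0.15, -1],
    [0.595, 0.07, 0.08, 0.15, -1],
    [0.595, 0.07, 0.08, 0.15, -1]
  ]
}}

```text
clock: 7.6
eef_pos: [0.6301, 0.1464, 0.2466]
ee_rot: [0.863, 0.506, -0.001, 0.001]
force: [0.0, -0.1, -4.6]
gripper_width: 0.0289
```

```bash
python3 -c "
from h import *
for c in ('scene','top'):
    a=read_camera(c); x,y={'scene':(312,165),'top':(201,184)}[c]
    cv2.imwrite('pics/%s5.png'%c,a[:,:,::-1]); cv2.imwrite('pics/%s5b.png'%c,cv2.resize(a[y-45:y+45,x-50:x+50,::-1],None,fx=6,fy=6,interpolation=cv2.INTER_CUBIC))
go([.63,.155,.245],61)"
```

```text
t 7.7 pos [0.6302 0.1473 0.2469] yaw 60.78 tilt [ 1.e-04 -5.e-04 -1.e+00] w 0.0289
F [ 0.47  1.03 -4.5 ] T [ 0.015 -0.035  0.039] j [-0.64  0.49  0.5   1.52 -0.24  1.2   0.97]
frac [ 0.044 -0.027  0.013] yawfrac -0.0019 deg -0.22
```

View pics/scene5b.png

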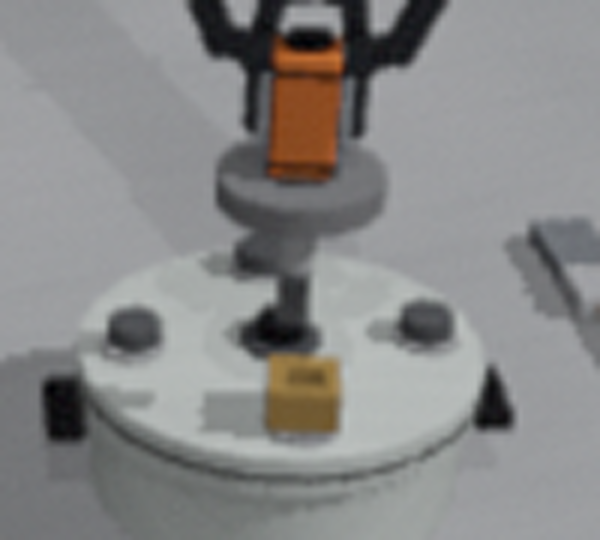

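View pics/top5b.png

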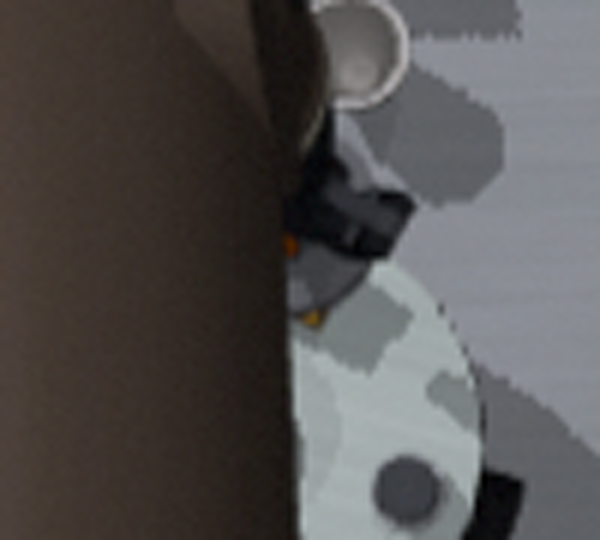

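Scene: the tip at crop (292,300) hangs short of the brass socket at (307,375). The measured y is 0.147 against a target of 0.155. I'll correct this and come lower.

{"op": "play_rows", "data": {
  "plan": [
    [0.022, -0.013, 0.05, 0, -1],
    [0.044, -0.027, 0.1, 0, -1],
    [0.044, -0.027, 0.12, 0, -1],
    [0.044, -0.027, 0.12, 0, -1],
    [0.044, -0.027, 0.12, 0, -1]
  ]
}}

```text
clock: 8.2
eef_pos: [0.6299, 0.1571, 0.2287]
ee_rot: [0.862, 0.507, -0.0, 0.0]
force: [-0.3, 0.5, -4.2]
gripper_width: 0.0291
```

```bash
cat > ov.py <<'E'
from fit import *
def rotbox(T,s,z0,z1,s0=None):
    B=box(0,0,0,s,z0,z1)
    if s0: B[:4,:2]*=s0/s
    return B@T[:3,:3].T+T[:3,3]
def rcyl(T,r,z): 
    t=np.arange(40)*np.pi/20; return np.c_[r*np.cos(t),r*np.sin(t),0*t+z]@T[:3,:3].T+T[:3,3]
def dT(x,y,z,yaw,tx=0,ty=0):
    T=np.eye(4); T[:3,:3]=Ro.from_rotvec([tx,ty,0]).as_matrix()@Ro.from_euler('z',yaw).as_matrix(); T[:3,3]=[x,y,z]; return T
def drv(T): return [rotbox(T,.03,.084,.146)[4:],rotbox(T,.03,.084,.146)[:4],rcyl(T,.04,.082),rcyl(T,.04,.066),rotbox(T,.016,.005,.03)[:4],rotbox(T,.016,0,.03,.012)[:4],rotbox(T,.016,.0,.03)[4:]]
def over(a,c,ctr,hx,hy,f,polys,out):
    x,y=ctr; b=cv2.resize(a[y-hy:y+hy,x-hx:x+hx,::-1].copy(),None,fx=f,fy=f,interpolation=cv2.INTER_CUBIC); r=b.copy()
    for P in polys:
        p=(proj(c,P)-[x-hx,y-hy]+.5)*f-.5
        cv2.polylines(r,[(p*8).round().astype(np.int32)],True,(0,255,0),1,cv2.LINE_AA,3)
    cv2.imwrite(out,np.hstack([b,r]))
E
python3 -c "
from ov import *
a=read_camera('scene'); cv2.imwrite('pics/scene6.png',a[:,:,::-1])
s=sense(); p=s['eef_pos']; go([.63,.155,.245],61)
m,o=crop(a,192,(312,150),22)
R=Ro.from_quat(s['ee_rot']).as_matrix();yw=np.arctan2(R[1,0],R[0,0])
print(fit([('scene',m,o)],lambda q:box(q[0],q[1],q[2],.03,p[2]-.0957+.084,p[2]-.0957+.146),[p[0],p[1],yw],[.004,.004,.1],care=lambda q:cyl(q[0],q[1],.013,p[2]-.0957+.1465,p[2]-.0957+.15)))
b=box(.6312,.1538,np.radians(61),.036,.096,.117); k=box(.6312,.1538,np.radians(61),.0175,.1,.117)
over(a,'scene',(312,165),28,38,7,drv(dT(p[0],p[1],p[2]-.0957,yw))+[b[4:],b[:4],k[4:]],'pics/ov6.png')
"
```

```text
t 8.25 pos [0.6301 0.157  0.2289] yaw 60.89 tilt [ 3.e-04 -1.e-04 -1.e+00] w 0.0294
F [ 0.22  0.37 -4.34] T [-0.018  0.004  0.018] j [-0.65  0.5   0.5   1.54 -0.25  1.16  0.96]
frac [-0.012  0.006 -0.107] yawfrac -0.0009 deg -0.11
(array([0.62941419, 0.15555718, 1.03040848]), np.float64(6.550549006886492))
```

View pics/ov6.png

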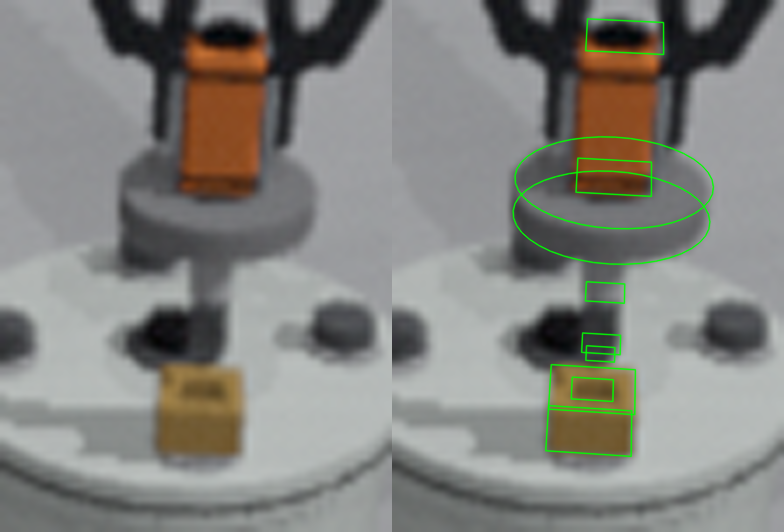

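```bash
python3 -c "
from ov import *
a=cv2.imread('pics/scene6.png')
hsv=cv2.cvtColor(a,cv2.COLOR_BGR2HSV)
print('cols 302..323'); 
for y in range(164,196): print(y,hsv[y,302:324,2])
p=[.6301,.157,.2289]; zt=p[2]-.0957
for z in (0,.005,.015,.03,.045,.066,.084,.117,.146): print(z,proj('scene',[[p[0],p[1],zt+z]]).round(2))
print(proj('scene',[[.6312,.1538,.117],[.6312,.1548,.117],[.6322,.1538,.117]]).round(2))
"
```

```text
cols 302..323
164 [ 51  49  47  55  60  66  82 115 132  97  85  85  85  87  94 113 127 130
 140 160 169 171]
165 [ 82  81  71  74  73  86 115 145 147 106  92  92  94  92 104 139 162 165
 164 172 176 181]
166 [106 116 122 131 129 131 143 158 158 108  92  94  96  98 114 153 173 173
 172 174 173 176]
167 [161 161 164 157 160 165 168 170 165 111  91  95 100 112 133 161 173 172
 172 172 173 173]
168 [175 174 174 171 172 175 175 177 166 113  93  98 111 126 145 166 174 175
 174 173 173 172]
169 [174 176 176 177 174 176 176 175 170 125  94 101 115 130 145 167 176 177
 181 180 174 174]
170 [175 175 176 166 138 137 134 135 148 106  75  79  97 101 126 174 176 176
 178 178 176 174]
171 [174 175 167 127  74  70  68  63  87  66  58  60  67  74 122 175 176 174
 174 173 174 173]
172 [174 168 132  72  29  26  25  24  32  48  50  51  54  69 126 176 177 176
 176 174 175 175]
173 [133 113  74  26  16  22  22  16  29  48  54  54  51  70 125 177 178 178
 178 178 178 170]
174 [ 85  56  38  13  25  20  21  29  35  48  53  52  48  66 125 179 180 179
 179 180 179 154]
175 [ 62  47  30  15   6  15  19  20  28 
[... 1516 characters left out ...]
112 112 111 112 111 112 112 116 141 186
 187 186 186 185]
192 [143 143 145 143 129 105 116 129 118 116 110 111 116 116 120 138 162 187
 187 185 186 186]
193 [177 178 177 178 170 139 133 128 119 128 127 132 136 134 145 166 182 189
 188 187 188 187]
194 [187 187 189 188 186 179 177 173 162 162 154 157 161 171 181 185 189 190
 189 190 189 188]
195 [179 186 186 186 188 188 187 187 183 182 182 182 184 186 188 189 190 189
 188 182 177 178]
0 [[313.27 177.07]]
0.005 [[313.38 175.62]]
0.015 [[313.61 172.71]]
0.03 [[313.95 168.29]]
0.045 [[314.3  163.79]]
0.066 [[314.79 157.39]]
0.084 [[315.22 151.8 ]]
0.117 [[316.04 141.27]]
0.146 [[316.78 131.72]]
[[312.13 182.1 ]
 [312.43 182.04]
 [312.29 182.27]]
```

```bash
python3 - <<'E'
from fit import *
im={c:cv2.imread(f"pics/{c}0.png")[:,:,::-1].copy() for c in("scene","top")}
for c in ("scene","top"):
    for zb in (.094,.096,.098):
        m,o=crop(im[c],{"scene":138,"top":190}[c],{"scene":(313,186),"top":(201,184)}[c],14)
        r=fit([(c,m,o)],lambda p:box(p[0],p[1],p[2],.036,zb,.117),[.63,.154,1.06],[.004,.004,.1]); print(c,zb,r)
    # knob / vessel: socket centroid of darkness
for c,k in (("top",(200,183)),):
    g=cv2.cvtColor(im[c],cv2.COLOR_RGB2HSV)[:,:,2].astype(float); x,y=k
    w=np.clip((112-g[y-5:y+7,x-6:x+8])/40,0,1); yy,xx=np.mgrid[y-5:y+7,x-6:x+8]
    print(np.round(w,1)); 
E
```

```text
scene 0.094 (array([0.62943592, 0.15512083, 1.0623949 ]), np.float64(9.386083322613302))
scene 0.096 (array([0.63097509, 0.15422664, 1.06248227]), np.float64(7.015873202759735))
scene 0.098 (array([0.63218511, 0.15321615, 1.06278811]), np.float64(7.403921946553928))
top 0.094 (array([0.63015712, 0.1573128 , 1.09418983]), np.float64(12.770921433371566))
top 0.096 (array([0.62996676, 0.15708605, 1.10209061]), np.float64(10.408041569351656))
top 0.098 (array([0.63014151, 0.15694928, 1.08013011]), np.float64(9.004915646123747))
[[0.  0.  0.  0.  0.  0.  0.  0.  0.  0.  0.  0.  0.  0. ]
 [0.  0.  0.  0.  0.2 0.4 0.1 0.  0.  0.  0.  0.  0.  0. ]
 [0.  0.  0.  0.  0.8 1.  0.8 0.4 0.1 0.  0.  0.  0.  0. ]
 [0.  0.  0.  0.4 1.  1.  1.  1.  0.8 0.3 0.2 0.  0.  0. ]
 [0.  0.  0.1 1.  1.  1.  1.  1.  1.  0.9 0.7 0.1 0.  0. ]
 [0.  0.  0.4 1.  1.  0.9 0.9 1.  1.  1.  0.6 0.1 0.  0.2]
 [0.  0.  0.9 1.  1.  0.9 1.  1.  1.  0.8 0.2 0.  0.  0.6]
 [0.  0.2 1.  1.  0.7 0.7 0.9 0.9 0.8 0.4 0.  0.  0.1 1. ]
 [0.  0.2 0.6 0.7 0.7 0.8 0.7 0.7 0.6 0.2 0.  0.  0.7 1. ]
 [0.  0.  0.  0.2 0.4 0.5 0.6 0.6 0.4 0.  0.  0.2 1.  1. ]
 [0.3 0.  0.  0.  0.  0.  0.3 0.4 0.1 0.  0.  0.7 1.  1. ]
 [0.5 0.5 0.4 0.2 0.  0.  0.  0.  0.  0.  0.2 1.  1.  0.8]]
```

Laterally the tip projects onto the socket centre (both near column 312.4). Lowering to just above the head.

{"op": "play_rows", "data": {
  "plan": [
    [0, 0, 0.03, 0, -1],
    [0, 0, 0.06, 0, -1],
    [0, 0, 0.09, 0, -1],
    [0, 0, 0.1, 0, -1],
    [0, 0, 0.1, 0, -1]
  ]
}}

```text
clock: 8.75
eef_pos: [0.6297, 0.1571, 0.2133]
ee_rot: [0.862, 0.507, -0.0, -0.0]
force: [1.2, -0.7, -3.9]
gripper_width: 0.0292
```

```bash
python3 -c "
from ov import *
a=read_camera('scene'); cv2.imwrite('pics/scene7.png',a[:,:,::-1])
s=sense(); p=s['eef_pos']; go([.6305,.1565,.1957],61)
over(a,'scene',(312,172),28,30,7,drv(dT(p[0],p[1],p[2]-.0957,np.radians(61))),'pics/ov7.png')
"
```

```text
t 8.8 pos [0.6299 0.1572 0.2136] yaw 60.9 tilt [-2.e-04 -1.e-04 -1.e+00] w 0.0293
F [ 0.2   0.82 -4.72] T [ 0.049 -0.015  0.001] j [-0.64  0.51  0.49  1.56 -0.26  1.13  0.97]
frac [-0.002  0.006  0.119] yawfrac -0.0009 deg -0.1
```

View pics/ov7.png

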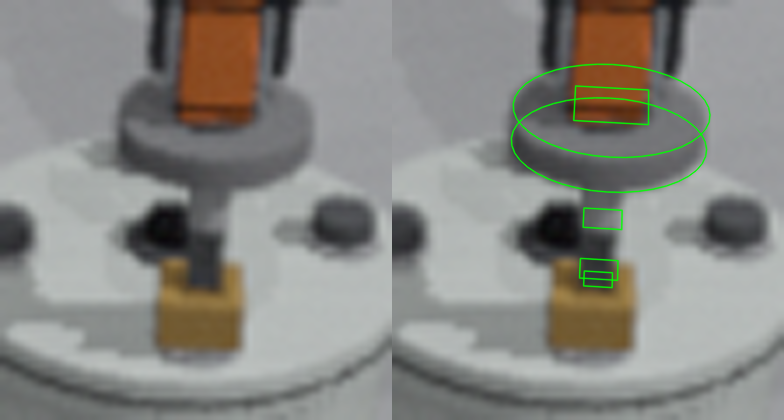

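{"op": "play_rows", "data": {
  "plan": [
    [0, 0, 0.01, 0, -1],
    [0, 0, 0.02, 0, -1],
    [0, 0, 0.03, 0, -1],
    [0, 0, 0.035, 0, -1]
  ]
}}

```text
clock: 9.2
eef_pos: [0.6299, 0.1572, 0.2083]
ee_rot: [0.862, 0.507, -0.0, -0.0]
force: [-0.0, -0.4, -4.8]
gripper_width: 0.0291
```

```bash
python3 -c "
from ov import *
go([.6305,.1565,.1957],61)
"
```

```text
t 9.2 pos [0.6299 0.1572 0.2083] yaw 60.9 tilt [-1.e-04  0.e+00 -1.e+00] w 0.0291
F [-0.02 -0.4  -4.77] T [ 0.02  -0.003 -0.046] j [-0.64  0.52  0.49  1.57 -0.26  1.12  0.97]
frac [-0.002  0.006  0.084] yawfrac -0.0009 deg -0.1
```

No contact force with the tip at z≈0.1126, below the head top, so it has entered the socket. Continuing in small steps.

{"op": "play_rows", "data": {
  "plan": [
    [0, 0, 0.01, 0, -1],
    [0, 0, 0.02, 0, -1],
    [0, 0, 0.03, 0, -1],
    [0, 0, 0.03, 0, -1]
  ]
}}

```text
clock: 9.6
eef_pos: [0.6299, 0.157, 0.2037]
ee_rot: [0.862, 0.507, -0.0, 0.0]
force: [0.2, -0.9, -4.4]
gripper_width: 0.0292
```

```bash
python3 -c "
from ov import *
go([.6305,.1565,.1957],61)
"
```

```text
t 9.6 pos [0.6299 0.157  0.2037] yaw 60.89 tilt [-2.e-04 -3.e-04 -1.e+00] w 0.0292
F [ 0.25 -0.94 -4.43] T [-0.283 -0.051 -0.039] j [-0.64  0.52  0.49  1.57 -0.26  1.11  0.97]
frac [-0.001  0.005  0.054] yawfrac -0.001 deg -0.11
```

{"op": "play_rows", "data": {
  "plan": [
    [-0.004, 0.002, 0, 0, -1],
    [-0.004, 0.002, 0.01, 0, -1],
    [-0.004, 0.002, 0.02, 0, -1],
    [-0.004, 0.002, 0.03, 0, -1],
    [-0.004, 0.002, 0.03, 0, -1]
  ]
}}

```text
clock: 10.1
eef_pos: [0.6298, 0.1566, 0.1992]
ee_rot: [0.862, 0.507, -0.0, -0.0]
force: [0.5, -0.2, -4.3]
gripper_width: 0.0292
```

```bash
python3 -c "
from ov import *
go([.6305,.1565,.1957],61)
"
```

```text
t 10.1 pos [0.6298 0.1566 0.1992] yaw 60.91 tilt [-3.e-04 -0.e+00 -1.e+00] w 0.0292
F [ 0.49 -0.21 -4.29] T [-0.051 -0.02   0.057] j [-0.64  0.53  0.49  1.58 -0.27  1.1   0.97]
frac [0.002 0.005 0.023] yawfrac -0.0008 deg -0.09
```

{"op": "play_rows", "data": {
  "plan": [
    [0, 0, 0.007, 0, -1],
    [0, 0, 0.014, 0, -1],
    [0, 0, 0.02, 0, -1],
    [0, 0, 0.02, 0, -1]
  ]
}}

```text
clock: 10.5
eef_pos: [0.6298, 0.1565, 0.1964]
ee_rot: [0.862, 0.507, -0.0, -0.0]
force: [-0.3, 0.8, -4.8]
gripper_width: 0.0293
```

```bash
python3 -c "
from ov import *
go([.6305,.1565,.1957],61)
"
```

```text
t 10.5 pos [0.6298 0.1565 0.1964] yaw 60.9 tilt [-2.e-04 -0.e+00 -1.e+00] w 0.0293
F [-0.31  0.79 -4.8 ] T [ 0.031  0.032 -0.038] j [-0.64  0.53  0.49  1.58 -0.27  1.1   0.97]
frac [0.002 0.004 0.004] yawfrac -0.0009 deg -0.1
```

{"op": "play_rows", "data": {
  "plan": [
    [0, 0, 0.004, 0, -1],
    [0, 0, 0.008, 0, -1],
    [0, 0, 0.01, 0, -1],
    [0, 0, 0.01, 0, -1]
  ]
}}

```text
clock: 10.9
eef_pos: [0.6301, 0.1565, 0.1955]
ee_rot: [0.862, 0.507, 0.0, 0.0]
force: [-2.0, -1.4, 1.7]
gripper_width: 0.0292
```

```bash
python3 -c "
from ov import *
go([.6305,.1565,.1957],61)
"
```

```text
t 10.9 pos [0.6301 0.1565 0.1955] yaw 60.9 tilt [ 5.e-04  3.e-04 -1.e+00] w 0.0292
F [-2.04 -1.38  1.68] T [-0.121  0.438  0.03 ] j [-0.64  0.53  0.48  1.58 -0.27  1.09  0.97]
frac [ 0.001  0.003 -0.001] yawfrac -0.0009 deg -0.1
```

The tip is home: z≈0.0998 (floor at 0.100), and Fz rose by 6 N. Now turning clockwise while watching the torque.

{"op": "play_rows", "data": {
  "plan": [
    [0, 0, 0, 0.02, -1],
    [0, 0, 0, 0.04, -1],
    [0, 0, 0, 0.06, -1],
    [0, 0, 0, 0.08, -1],
    [0, 0, 0, 0.08, -1]
  ]
}}

```text
clock: 11.4
eef_pos: [0.63, 0.1564, 0.1955]
ee_rot: [0.9, 0.436, 0.0, 0.0]
force: [-1.3, -1.1, 3.6]
gripper_width: 0.0293
```

```bash
cat > st.py <<'E'
from h import *
s=sense(); R=Ro.from_quat(s["ee_rot"]).as_matrix()
print("t",round(s["clock"],2),"pos",s["eef_pos"].round(4),"yaw(rad)",round(np.arctan2(R[1,0],R[0,0]),4),"F",s["force"].round(1),"T",s["torque"].round(3),"j7",s["joints"][6].round(3),"tau7",round(s["tau"][6],3))
E
python3 st.py
```

```text
t 11.4 pos [0.63   0.1564 0.1955] yaw(rad) 0.9023 F [-1.3 -1.1  3.6] T [-0.272  0.627  0.018] j7 0.836 tau7 -0.687
```

{"op": "play_rows", "data": {
  "plan": [
    [0, 0, 0, 0.02, -1],
    [0, 0, 0, 0.04, -1],
    [0, 0, 0, 0.04, -1]
  ]
}}

```text
clock: 11.7
eef_pos: [0.63, 0.1564, 0.1955]
ee_rot: [0.916, 0.4, 0.0, 0.0]
force: [-2.4, -1.0, 4.7]
gripper_width: 0.029
```

```bash
python3 st.py
```

```text
t 11.7 pos [0.63   0.1564 0.1955] yaw(rad) 0.8233 F [-2.4 -1.   4.7] T [-0.21   0.73   0.078] j7 0.768 tau7 -0.683
```

{"op": "play_rows", "data": {
  "plan": [
    [-0.003, -0.003, 0, 0.01, -1],
    [-0.003, -0.003, 0, 0.02, -1],
    [-0.003, -0.003, 0, 0.03, -1],
    [-0.003, -0.003, 0, 0.03, -1]
  ]
}}

```text
clock: 12.1
eef_pos: [0.6297, 0.1565, 0.1955]
ee_rot: [0.928, 0.372, 0.001, 0.0]
force: [-0.8, -0.4, 5.5]
gripper_width: 0.0292
```

```bash
python3 st.py
```

```text
t 12.1 pos [0.6297 0.1565 0.1955] yaw(rad) 0.7619 F [-0.8 -0.4  5.5] T [-0.291  0.31   0.067] j7 0.715 tau7 -0.344
```

{"op": "play_rows", "data": {
  "plan": [
    [0, 0, 0, 0.01, -1],
    [0, 0, 0, 0.02, -1],
    [0, 0, 0, 0.03, -1],
    [0, 0, 0, 0.03, -1]
  ]
}}

```text
clock: 12.5
eef_pos: [0.6297, 0.1565, 0.1955]
ee_rot: [0.939, 0.344, 0.001, 0.0]
force: [-2.1, -0.6, 5.0]
gripper_width: 0.0296
```

```bash
python3 st.py; python3 -c "
from ov import *
a=read_camera('scene'); x,y=312,172
cv2.imwrite('pics/s8.png',cv2.resize(a[y-35:y+35,x-45:x+45,::-1],None,fx=7,fy=7,interpolation=cv2.INTER_CUBIC))"
```

```text
t 12.5 pos [0.6297 0.1565 0.1955] yaw(rad) 0.7019 F [-2.1 -0.6  5. ] T [-0.283  0.406  0.08 ] j7 0.663 tau7 -0.345
```

View pics/s8.png

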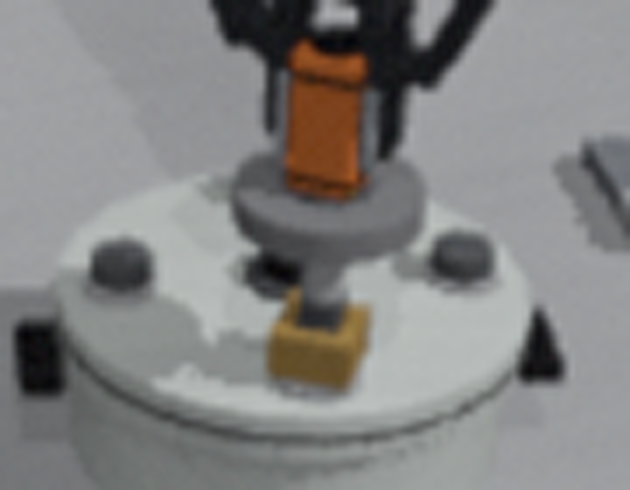

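The screw head (crop ~(320,340)) is visibly turning with the driver, and the tip is fully down in it. Continuing.

{"op": "play_rows", "data": {
  "plan": [
    [0, 0, 0, 0.01, -1],
    [0, 0, 0, 0.02, -1],
    [0, 0, 0, 0.03, -1],
    [0, 0, 0, 0.03, -1]
  ]
}}

```text
clock: 12.95
eef_pos: [0.6297, 0.1565, 0.1955]
ee_rot: [0.949, 0.315, 0.0, 0.0]
force: [-1.6, -0.6, 6.2]
gripper_width: 0.0291
```

```bash
python3 st.py
```

```text
t 12.95 pos [0.6297 0.1565 0.1955] yaw(rad) 0.6419 F [-1.6 -0.6  6.2] T [-0.182  0.41   0.002] j7 0.612 tau7 -0.345
```

{"op": "play_rows", "data": {
  "plan": [
    [0, 0, 0, 0.01, -1],
    [0, 0, 0, 0.02, -1],
    [0, 0, 0, 0.03, -1],
    [0, 0, 0, 0.03, -1]
  ]
}}

```text
clock: 13.35
eef_pos: [0.6296, 0.1565, 0.1954]
ee_rot: [0.958, 0.287, 0.0, 0.0]
force: [-1.5, -1.9, 5.9]
gripper_width: 0.0293
```

```bash
python3 st.py
```

```text
t 13.35 pos [0.6296 0.1565 0.1954] yaw(rad) 0.582 F [-1.5 -1.9  5.9] T [-0.217  0.452  0.1  ] j7 0.561 tau7 -0.344
```

{"op": "play_rows", "data": {
  "plan": [
    [0, 0, 0, 0.01, -1],
    [0, 0, 0, 0.02, -1],
    [0, 0, 0, 0.02, -1]
  ]
}}

```text
clock: 13.65
eef_pos: [0.6296, 0.1566, 0.1955]
ee_rot: [0.963, 0.268, 0.0, -0.0]
force: [-2.1, -0.3, 6.2]
gripper_width: 0.0293
```

```bash
python3 st.py
```

```text
t 13.65 pos [0.6296 0.1566 0.1955] yaw(rad) 0.542 F [-2.1 -0.3  6.2] T [-0.18   0.53   0.018] j7 0.527 tau7 -0.343
```

{"op": "play_rows", "data": {
  "plan": [
    [0, 0, 0, 0.01, -1],
    [0, 0, 0, 0.02, -1],
    [0, 0, 0, 0.025, -1],
    [0, 0, 0, 0.025, -1]
  ]
}}

```text
clock: 14.05
eef_pos: [0.6295, 0.1566, 0.1954]
ee_rot: [0.97, 0.244, 0.0, -0.0]
force: [-2.0, -1.2, 6.5]
gripper_width: 0.0291
```

```bash
python3 st.py
```

```text
t 14.05 pos [0.6295 0.1566 0.1954] yaw(rad) 0.4924 F [-2.  -1.2  6.5] T [-0.153  0.587  0.108] j7 0.484 tau7 -0.224
```

{"op": "play_rows", "data": {
  "plan": [
    [0, 0, 0, 0.01, -1],
    [0, 0, 0, 0.02, -1],
    [0, 0, 0, 0.025, -1],
    [0, 0, 0, 0.025, -1]
  ]
}}

```text
clock: 14.45
eef_pos: [0.6295, 0.1566, 0.1954]
ee_rot: [0.976, 0.219, 0.0, -0.0]
force: [-1.8, -0.6, 6.7]
gripper_width: 0.029
```

```bash
python3 st.py
```

```text
t 14.45 pos [0.6295 0.1566 0.1954] yaw(rad) 0.4424 F [-1.8 -0.6  6.7] T [-0.069  0.578  0.054] j7 0.441 tau7 -0.224
```

{"op": "play_rows", "data": {
  "plan": [
    [-0.0025, -0.001, 0, 0.01, -1],
    [-0.0025, -0.001, 0, 0.02, -1],
    [-0.0025, -0.001, 0, 0.025, -1],
    [-0.0025, -0.001, 0, 0.025, -1]
  ]
}}

```text
clock: 14.85
eef_pos: [0.6293, 0.1567, 0.1954]
ee_rot: [0.981, 0.195, 0.001, -0.0]
force: [-1.6, -0.5, 5.5]
gripper_width: 0.029
```

```bash
python3 st.py
```

```text
t 14.85 pos [0.6293 0.1567 0.1954] yaw(rad) 0.3925 F [-1.6 -0.5  5.5] T [-0.125  0.324  0.05 ] j7 0.399 tau7 -0.223
```

{"op": "play_rows", "data": {
  "plan": [
    [0, 0, 0, 0.01, -1],
    [0, 0, 0, 0.02, -1],
    [0, 0, 0, 0.02, -1]
  ]
}}

```text
clock: 15.15
eef_pos: [0.6293, 0.1567, 0.1954]
ee_rot: [0.985, 0.175, 0.001, -0.0]
force: [-0.9, 0.5, 6.8]
gripper_width: 0.0293
```

```bash
python3 st.py
```

```text
t 15.15 pos [0.6293 0.1567 0.1954] yaw(rad) 0.3521 F [-0.9  0.5  6.8] T [-0.11   0.355  0.021] j7 0.364 tau7 -0.341
```

{"op": "play_rows", "data": {
  "plan": [
    [0, 0, 0, 0.01, -1],
    [0, 0, 0, 0.02, -1],
    [0, 0, 0, 0.02, -1]
  ]
}}

```text
clock: 15.45
eef_pos: [0.6293, 0.1567, 0.1955]
ee_rot: [0.988, 0.155, 0.001, -0.0]
force: [-0.3, 0.4, 6.4]
gripper_width: 0.0295
```

```bash
python3 st.py
```

```text
t 15.45 pos [0.6293 0.1567 0.1955] yaw(rad) 0.3121 F [-0.3  0.4  6.4] T [0.017 0.361 0.107] j7 0.33 tau7 -0.341
```

{"op": "play_rows", "data": {
  "plan": [
    [0, 0, 0, 0.01, -1],
    [0, 0, 0, 0.02, -1],
    [0, 0, 0, 0.02, -1]
  ]
}}

```text
clock: 15.75
eef_pos: [0.6292, 0.1568, 0.1955]
ee_rot: [0.991, 0.136, 0.0, -0.0]
force: [-2.0, -0.7, 5.2]
gripper_width: 0.0295
```

```bash
python3 st.py
```

```text
t 15.75 pos [0.6292 0.1568 0.1955] yaw(rad) 0.2722 F [-2.  -0.7  5.2] T [-0.019  0.383  0.051] j7 0.296 tau7 -0.341
```

{"op": "play_rows", "data": {
  "plan": [
    [0, 0, 0, 0.01, -1],
    [0, 0, 0, 0.02, -1],
    [0, 0, 0, 0.02, -1]
  ]
}}

```text
clock: 16.05
eef_pos: [0.6292, 0.1568, 0.1955]
ee_rot: [0.993, 0.116, 0.0, -0.0]
force: [-1.7, -0.8, 6.1]
gripper_width: 0.029
```

```bash
python3 st.py
```

```text
t 16.05 pos [0.6292 0.1568 0.1955] yaw(rad) 0.2322 F [-1.7 -0.8  6.1] T [0.034 0.364 0.062] j7 0.262 tau7 -0.341
```

{"op": "play_rows", "data": {
  "plan": [
    [0, 0, 0, 0.01, -1],
    [0, 0, 0, 0.02, -1],
    [0, 0, 0, 0.02, -1]
  ]
}}

```text
clock: 16.35
eef_pos: [0.6292, 0.1568, 0.1955]
ee_rot: [0.995, 0.096, 0.0, -0.0]
force: [-2.0, -0.2, 6.5]
gripper_width: 0.0294
```

```bash
python3 st.py
```

```text
t 16.35 pos [0.6292 0.1568 0.1955] yaw(rad) 0.1922 F [-2.  -0.2  6.5] T [0.037 0.459 0.071] j7 0.229 tau7 -0.34
```

{"op": "play_rows", "data": {
  "plan": [
    [0, 0, 0, 0.01, -1],
    [0, 0, 0, 0.02, -1],
    [0, 0, 0, 0.02, -1]
  ]
}}

```text
clock: 16.65
eef_pos: [0.6292, 0.1568, 0.1955]
ee_rot: [0.997, 0.076, 0.0, -0.0]
force: [-1.6, -1.0, 5.8]
gripper_width: 0.0296
```

```bash
python3 st.py; python3 -c "
from ov import *
a=read_camera('scene'); x,y=312,172; cv2.imwrite('pics/scene9.png',a[:,:,::-1])
s=sense(); p=s['eef_pos']; R=Ro.from_quat(s['ee_rot']).as_matrix(); yw=np.arctan2(R[1,0],R[0,0])
print(yw)
m,o=crop(a,138,(313,187),13); m[:7]=0
b=box(.6305,.155,yw,.036,.096,.117)
over(a,'scene',(312,168),28,36,7,drv(dT(p[0],p[1],p[2]-.0957,yw))+[b[4:],b[:4]],'pics/ov9.png')"
```

```text
t 16.65 pos [0.6292 0.1568 0.1955] yaw(rad) 0.1523 F [-1.6 -1.   5.8] T [0.038 0.481 0.076] j7 0.195 tau7 -0.34
0.15278020722071148
```

View pics/ov9.png

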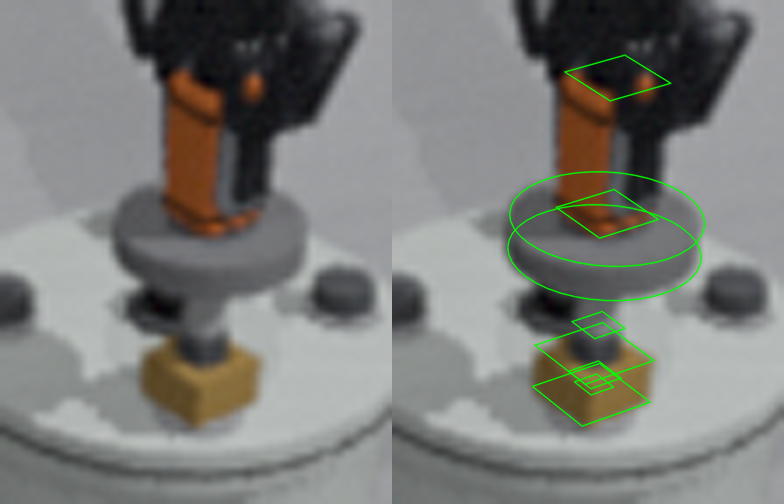

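The head's orientation follows the driver's yaw, with its front corner at (196,425) against 191 predicted, so there's no slip. Continuing in small steps.

{"op": "play_rows", "data": {
  "plan": [
    [0, 0, 0, 0.01, -1],
    [0, 0, 0, 0.02, -1],
    [0, 0, 0, 0.02, -1]
  ]
}}

```text
clock: 17.0
eef_pos: [0.6292, 0.1569, 0.1955]
ee_rot: [0.998, 0.056, 0.0, -0.0]
force: [-1.8, 0.9, 5.9]
gripper_width: 0.0295
```

```bash
python3 st.py
```

```text
t 17.0 pos [0.6292 0.1569 0.1955] yaw(rad) 0.1124 F [-1.8  0.9  5.9] T [0.061 0.543 0.067] j7 0.161 tau7 -0.395
```

{"op": "play_rows", "data": {
  "plan": [
    [0, 0, 0, 0.01, -1],
    [0, 0, 0, 0.015, -1],
    [0, 0, 0, 0.015, -1]
  ]
}}

```text
clock: 17.3
eef_pos: [0.6291, 0.1569, 0.1954]
ee_rot: [0.999, 0.042, 0.0, -0.0]
force: [-2.0, 0.0, 5.4]
gripper_width: 0.0295
```

```bash
python3 st.py
```

```text
t 17.3 pos [0.6291 0.1569 0.1954] yaw(rad) 0.0831 F [-2.   0.   5.4] T [-0.023  0.565  0.361] j7 0.136 tau7 -0.501
```

Torque has jumped to 0.36 N m: the screw is tight. Going in very small steps now.

{"op": "play_rows", "data": {
  "plan": [
    [0, 0, 0, 0.005, -1],
    [0, 0, 0, 0.005, -1]
  ]
}}

```text
clock: 17.5
eef_pos: [0.6291, 0.157, 0.1955]
ee_rot: [0.999, 0.037, 0.0, -0.0]
force: [-2.0, 1.6, 6.8]
gripper_width: 0.0294
```

```bash
python3 st.py
```

```text
t 17.5 pos [0.6291 0.157  0.1955] yaw(rad) 0.0735 F [-2.   1.6  6.8] T [-0.003  0.566  0.49 ] j7 0.128 tau7 -0.577
```

{"op": "play_rows", "data": {
  "plan": [
    [0, 0, 0, 0.005, -1],
    [0, 0, 0, 0.005, -1]
  ]
}}

```text
clock: 17.7
eef_pos: [0.6291, 0.157, 0.1955]
ee_rot: [0.999, 0.032, 0.0, -0.0]
force: [-1.5, 0.5, 6.4]
gripper_width: 0.0297
```

```bash
python3 st.py
```

```text
t 17.7 pos [0.6291 0.157  0.1955] yaw(rad) 0.0636 F [-1.5  0.5  6.4] T [-0.039  0.496  0.501] j7 0.119 tau7 -0.669
```

{"op": "play_rows", "data": {
  "plan": [
    [0, 0, 0, 0.01, -1],
    [0, 0, 0, 0.01, -1]
  ]
}}

```text
clock: 17.9
eef_pos: [0.6291, 0.157, 0.1954]
ee_rot: [1.0, 0.022, 0.0, -0.0]
force: [-2.2, -0.2, 7.1]
gripper_width: 0.0296
```

```bash
python3 st.py
```

```text
t 17.9 pos [0.6291 0.157  0.1954] yaw(rad) 0.0431 F [-2.2 -0.2  7.1] T [0.105 0.58  0.379] j7 0.102 tau7 -0.625
```

{"op": "play_rows", "data": {
  "plan": [
    [0, 0, 0, 0.01, -1],
    [0, 0, 0, 0.01, -1]
  ]
}}

```text
clock: 18.1
eef_pos: [0.6291, 0.157, 0.1955]
ee_rot: [1.0, 0.011, 0.0, -0.0]
force: [-2.0, 0.0, 6.7]
gripper_width: 0.029
```

```bash
python3 st.py
```

```text
t 18.1 pos [0.6291 0.157  0.1955] yaw(rad) 0.023 F [-2.   0.   6.7] T [0.094 0.573 0.36 ] j7 0.085 tau7 -0.598
```

{"op": "play_rows", "data": {
  "plan": [
    [0, 0, 0, 0.01, -1],
    [0, 0, 0, 0.01, -1]
  ]
}}

```text
clock: 18.3
eef_pos: [0.6291, 0.1571, 0.1954]
ee_rot: [1.0, 0.001, 0.0, -0.0]
force: [-2.7, 0.7, 6.4]
gripper_width: 0.0295
```

```bash
python3 st.py
```

```text
t 18.3 pos [0.6291 0.1571 0.1954] yaw(rad) 0.003 F [-2.7  0.7  6.4] T [0.098 0.632 0.348] j7 0.068 tau7 -0.584
```

Clicked: torque fell from a 0.50 peak to 0.38, 0.36 and 0.35 over about 0.06 rad of further turn, and I've stopped. Backing off just enough to take off the torque.

{"op": "play_rows", "data": {
  "plan": [
    [0, 0, 0, -0.02, -1],
    [0, 0, 0, -0.04, -1],
    [0, 0, 0, -0.055, -1],
    [0, 0, 0, -0.055, -1]
  ]
}}

```text
clock: 18.7
eef_pos: [0.6292, 0.1568, 0.1955]
ee_rot: [0.998, 0.057, 0.0, -0.0]
force: [-1.2, 0.8, 6.2]
gripper_width: 0.0293
```

```bash
python3 st.py; python3 -c "
from h import *
go([.6291,.157,.2155])"
```

```text
t 18.7 pos [0.6292 0.1568 0.1955] yaw(rad) 0.1139 F [-1.2  0.8  6.2] T [-0.019  0.483 -0.027] j7 0.162 tau7 0.425
t 18.7 pos [0.6292 0.1568 0.1955] yaw 6.53 tilt [ 8.e-04  8.e-04 -1.e+00] w 0.0293
F [-1.22  0.81  6.21] T [-0.019  0.483 -0.027] j [-0.79  0.58  0.73  1.6  -0.42  1.13  0.16]
frac [-0.    -0.001 -0.134] yawfrac 0.0 deg 0
```

Torque is off. Lifting straight out of the socket.

{"op": "play_rows", "data": {
  "plan": [
    [0, 0, -0.02, 0, -1],
    [0, 0, -0.05, 0, -1],
    [0, 0, -0.09, 0, -1],
    [0, 0, -0.13, 0, -1],
    [0, 0, -0.2, 0, -1],
    [0, 0, -0.3, 0, -1],
    [0, 0, -0.38, 0, -1],
    [0, 0, -0.38, 0, -1]
  ]
}}

```text
clock: 19.5
eef_pos: [0.6301, 0.1564, 0.2548]
ee_rot: [0.998, 0.056, 0.002, -0.0]
force: [-0.0, 0.6, -4.6]
gripper_width: 0.0291
```

```bash
python3 -c "
from ov import *
a=read_camera('scene'); x,y=312,165; cv2.imwrite('pics/scene10.png',a[:,:,::-1])
cv2.imwrite('pics/s10.png',cv2.resize(a[y-40:y+40,x-50:x+50,::-1],None,fx=6,fy=6,interpolation=cv2.INTER_CUBIC))
go([.5155,-.1925,.2547],None)
for c in ('scene',): print(proj(c,[[.53,-.19,.066]]))
"
```

```text
t 19.55 pos [0.6295 0.1564 0.2534] yaw 6.47 tilt [ 2.2e-03  8.0e-04 -1.0e+00] w 0.0292
F [-0.06  0.19 -4.14] T [0.021 0.012 0.019] j [-0.8   0.53  0.76  1.52 -0.38  1.24  0.13]
frac [-1.017  2.226 -0.012] yawfrac 0.0 deg 0
[[192.39926485 203.09851575]]
```

View pics/s10.png

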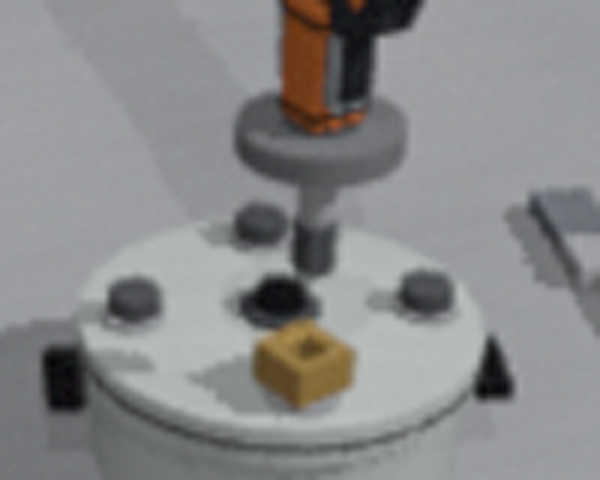

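The head is turned, the socket is empty and the vessel is unchanged. Next I'll locate the holder hole and return.

```bash
python3 -c "
from ov import *
a=read_camera('scene'); b=read_camera('top'); cv2.imwrite('pics/t11.png',b[:,:,::-1])
for c in('scene','top'):
    for d in spot_point(c,'holder_hole')[:2]: print(c,d['at'],d['p'],ray(c,d['at'],.066).round(4))
def bx(x,y,yaw,s,z): return box(x,y,yaw,s,0.012,z)
yw=np.radians(-26.5); h=(.5155,-.1915)
P=[box(*h,yw,.07,.012,.066)[4:],box(*h,yw,.07,.012,.066)[:4],box(*h,yw,.028,.012,.066)[4:]]
over(a,'scene',(190,208),28,28,7,P,'pics/ov11s.png'); over(b,'top',(325,221),28,28,7,P,'pics/ov11t.png')
s=cv2.imread('pics/ov11s.png');t=cv2.imread('pics/ov11t.png'); cv2.imwrite('pics/ov11.png',cv2.resize(np.vstack([s,t]),None,fx=.75,fy=.75,interpolation=cv2.INTER_AREA))
"
```

```text
scene [191.3, 200.2] 0.59 [ 0.5138 -0.1897  0.066 ]
scene [313.3, 168.0] 0.45 [0.481  0.2415 0.066 ]
top [327.9, 224.4] 0.85 [ 0.5126 -0.1962  0.066 ]
```

View pics/ov11.png

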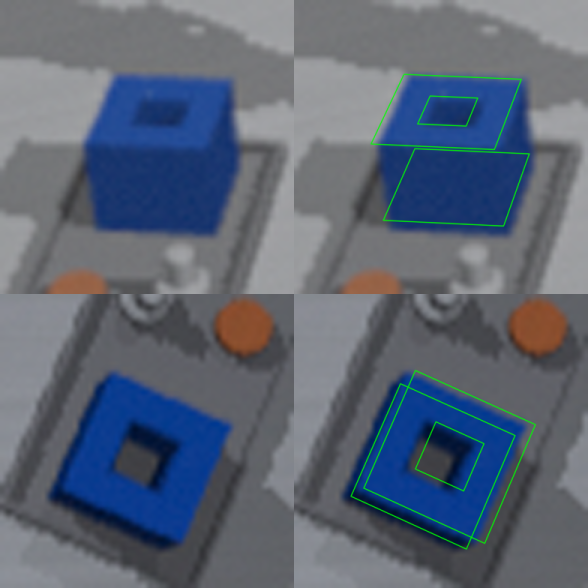

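```bash
python3 - <<'E'
from ov import *
im={"scene":cv2.imread('pics/scene10.png')[:,:,::-1].copy(),"top":cv2.imread('pics/t11.png')[:,:,::-1].copy()}
for c,k in (("scene",(191,208)),("top",(327,223))):
    a=im[c].astype(float); x,y=k;h=22; w=a[y-h:y+h+1,x-h:x+h+1]
    m=np.clip((w[...,2]-w[...,0]-15)/60,0,1)
    if c=="top": pass
    care=lambda q:box(q[0],q[1],q[2],.03,.06,.066)
    r=fit([(c,m,np.array([x-h,y-h]))],lambda q:box(q[0],q[1],q[2],.07,.012,.066),[.515,-.189,-.46],[.004,.004,.1],care=care); print(c,r)
E
```

```text
scene (array([ 0.52123174, -0.18980184, -0.41140597]), np.float64(22.06151095732411))
top (array([ 0.51592071, -0.18723916, -0.46106492]), np.float64(7.799671792900167))
```

{"op": "play_rows", "data": {
  "plan": [
    [-0.12, 0.28, 0, 0, -1],
    [-0.24, 0.56, 0, 0, -1],
    [-0.36, 0.84, -0.02, 0, -1],
    [-0.4, 0.94, -0.02, 0, -1],
    [-0.4, 0.94, -0.02, 0, -1]
  ]
}}

```text
clock: 20.25
eef_pos: [0.5841, 0.0056, 0.2553]
ee_rot: [0.999, 0.053, -0.0, 0.0]
force: [-0.4, 0.4, -3.9]
gripper_width: 0.0291
```

{"op": "play_rows", "data": {
  "plan": [
    [-0.12, 0.28, 0, 0, -1],
    [-0.24, 0.56, 0, 0, -1],
    [-0.36, 0.8, 0, 0, -1],
    [-0.4, 0.9, 0, 0, -1],
    [-0.4, 0.9, 0, 0, -1]
  ]
}}

```text
clock: 20.75
eef_pos: [0.5401, -0.1335, 0.2551]
ee_rot: [0.999, 0.054, 0.0, 0.0]
force: [0.7, 0.2, -4.3]
gripper_width: 0.0292
```

```bash
python3 -c "
from ov import *
go([.516,-.188,.2547],64)"
```

```text
t 20.75 pos [ 0.5401 -0.1335  0.2551] yaw 6.25 tilt [ 1.e-04 -5.e-04 -1.e+00] w 0.0292
F [ 0.69  0.2  -4.26] T [ 0.059 -0.062  0.016] j [-0.46  0.37  0.83  1.76 -0.3   1.15  0.57]
frac [-0.199  0.344  0.003] yawfrac -0.504 deg -57.75
```

{"op": "play_rows", "data": {
  "plan": [
    [-0.1, 0.17, 0, -0.07, -1],
    [-0.199, 0.344, 0, -0.14, -1],
    [-0.199, 0.344, 0, -0.21, -1],
    [-0.199, 0.344, 0, -0.28, -1],
    [-0.199, 0.344, 0, -0.35, -1],
    [-0.199, 0.344, 0, -0.42, -1],
    [-0.199, 0.344, 0, -0.48, -1],
    [-0.199, 0.344, 0, -0.504, -1]
  ]
}}

```text
clock: 21.55
eef_pos: [0.518, -0.1837, 0.2546]
ee_rot: [0.845, 0.535, 0.0, -0.001]
force: [-0.3, 0.2, -3.7]
gripper_width: 0.0294
```

{"op": "play_rows", "data": {
  "plan": [
    [0, 0, 0, 0, -1],
    [0, 0, 0, 0, -1]
  ]
}}

```text
clock: 21.75
eef_pos: [0.5176, -0.1846, 0.2547]
ee_rot: [0.847, 0.532, 0.0, -0.0]
force: [0.1, 0.3, -3.8]
gripper_width: 0.0295
```

```bash
python3 -c "
from ov import *
go([.516,-.188,.19],64)"
```

```text
t 21.75 pos [ 0.5176 -0.1846  0.2547] yaw 64.23 tilt [-3.e-04  5.e-04 -1.e+00] w 0.0295
F [ 0.12  0.3  -3.83] T [0.009 0.023 0.011] j [-0.21  0.32  0.6   1.76 -0.2   1.13  1.57]
frac [-0.025  0.001  0.431] yawfrac 0.002 deg 0.23
```

{"op": "play_rows", "data": {
  "plan": [
    [-0.025, 0, 0.15, 0, -1],
    [-0.025, 0, 0.3, 0, -1],
    [-0.025, 0, 0.45, 0, -1],
    [-0.025, 0, 0.52, 0, -1],
    [-0.025, 0, 0.52, 0, -1],
    [-0.025, 0, 0.52, 0, -1]
  ]
}}

```text
clock: 22.35
eef_pos: [0.5158, -0.1893, 0.1776]
ee_rot: [0.847, 0.531, 0.0, 0.0]
force: [0.0, 0.4, -3.9]
gripper_width: 0.0293
```

```bash
python3 -c "
from ov import *
go([.516,-.188,.1017],64)
s=sense();p=s['eef_pos']
a=read_camera('scene'); over(a,'scene',(190,190),28,36,7,drv(dT(p[0],p[1],p[2]-.0957,np.radians(64))),'pics/ov12.png')
b=read_camera('top'); over(b,'top',(327,221),28,28,7,drv(dT(p[0],p[1],p[2]-.0957,np.radians(64))),'pics/ov12t.png')
"
```

```text
t 22.35 pos [ 0.5158 -0.1893  0.1776] yaw 64.21 tilt [ 6.e-04 -3.e-04 -1.e+00] w 0.0293
F [ 0.03  0.45 -3.87] T [ 0.024  0.024 -0.015] j [-0.16  0.4   0.57  1.86 -0.26  0.96  1.64]
frac [ 0.008 -0.003  0.506] yawfrac 0.0018 deg 0.21
```

View pics/ov12.png

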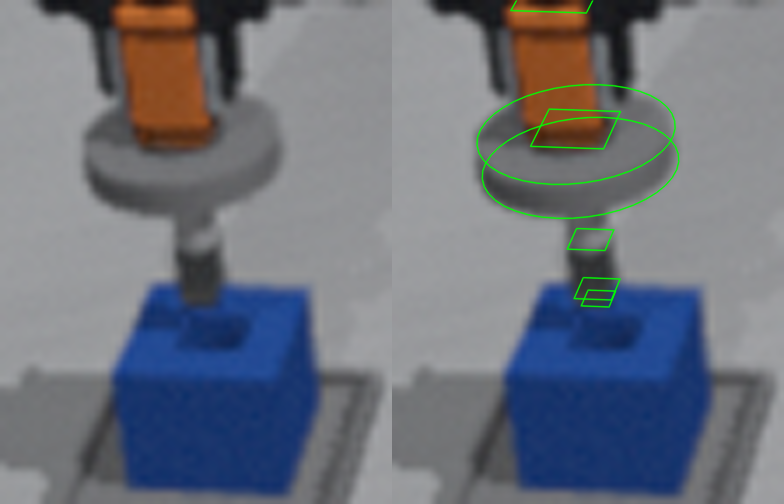

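View pics/ov12t.png

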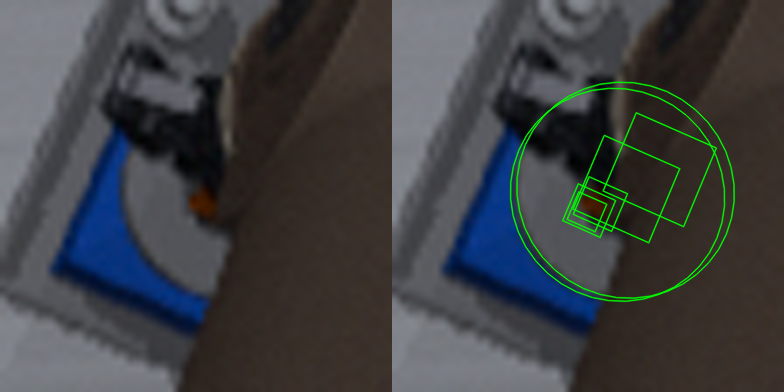

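The tip would land about 3 mm short in +y of the hole centre (hole at crop (213,333), tip projected to (204,331)). Correcting and lowering gently.

{"op": "play_rows", "data": {
  "plan": [
    [0.018, -0.009, 0, 0, -1],
    [0.018, -0.009, 0.05, 0, -1],
    [0.018, -0.009, 0.1, 0, -1],
    [0.018, -0.009, 0.14, 0, -1],
    [0.018, -0.009, 0.14, 0, -1]
  ]
}}

```text
clock: 22.95
eef_pos: [0.5144, -0.186, 0.1548]
ee_rot: [0.847, 0.532, -0.001, -0.001]
force: [-0.3, -0.2, -4.4]
gripper_width: 0.0293
```

```bash
python3 -c "
from ov import *
go([.516,-.186,.1017],64)
a=read_camera('scene');x,y=190,195; cv2.imwrite('pics/s13.png',cv2.resize(a[y-36:y+36,x-40:x+40,::-1],None,fx=7,fy=7,interpolation=cv2.INTER_CUBIC))
"
```

```text
t 22.95 pos [ 0.5144 -0.186   0.1548] yaw 64.22 tilt [-2.1e-03  4.0e-04 -1.0e+00] w 0.0293
F [-0.29 -0.24 -4.44] T [ 0.044  0.021 -0.004] j [-0.16  0.42  0.55  1.89 -0.28  0.91  1.65]
frac [0.005 0.01  0.354] yawfrac 0.0019 deg 0.22
```

View pics/s13.png

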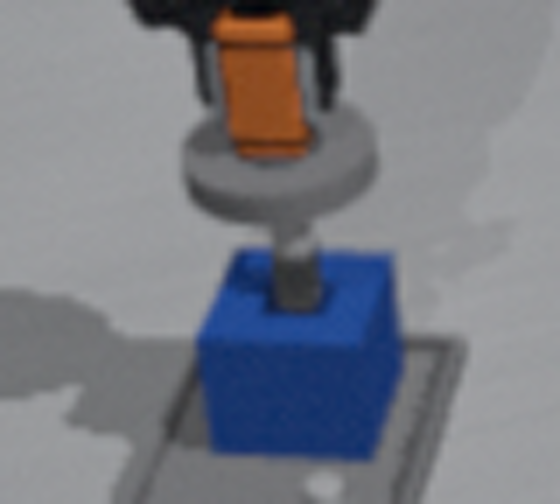

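It's in the hole with no contact. Lowering further.

{"op": "play_rows", "data": {
  "plan": [
    [0, 0, 0.05, 0, -1],
    [0, 0, 0.1, 0, -1],
    [0, 0, 0.15, 0, -1],
    [0, 0, 0.2, 0, -1],
    [0, 0, 0.25, 0, -1],
    [0, 0, 0.3, 0, -1],
    [0, 0, 0.3, 0, -1]
  ]
}}

```text
clock: 23.7
eef_pos: [0.5145, -0.186, 0.1098]
ee_rot: [0.847, 0.532, -0.001, -0.001]
force: [-0.2, -0.3, -4.5]
gripper_width: 0.0293
```

```bash
python3 -c "
from ov import *
go([.516,-.186,.1017],64)"
```

```text
t 23.7 pos [ 0.5145 -0.186   0.1098] yaw 64.22 tilt [-1.9e-03  4.0e-04 -1.0e+00] w 0.0293
F [-0.21 -0.27 -4.51] T [-0.005  0.04  -0.035] j [-0.13  0.48  0.52  1.93 -0.32  0.81  1.69]
frac [0.005 0.009 0.054] yawfrac 0.0019 deg 0.22
```

{"op": "play_rows", "data": {
  "plan": [
    [0, 0, 0.02, 0, -1],
    [0, 0, 0.035, 0, -1],
    [0, 0, 0.045, 0, -1],
    [0, 0, 0.05, 0, -1],
    [0, 0, 0.05, 0, -1]
  ]
}}

```text
clock: 24.2
eef_pos: [0.5152, -0.1862, 0.1035]
ee_rot: [0.847, 0.532, 0.0, -0.0]
force: [-0.5, 0.3, -4.4]
gripper_width: 0.029
```

```bash
python3 st.py
```

```text
t 24.2 pos [ 0.5152 -0.1862  0.1035] yaw(rad) 1.121 F [-0.5  0.3 -4.4] T [0.029 0.01  0.034] j7 1.697 tau7 0.016
```

{"op": "play_rows", "data": {
  "plan": [
    [0, 0, 0.005, 0, -1],
    [0, 0, 0.01, 0, -1],
    [0, 0, 0.014, 0, -1],
    [0, 0, 0.014, 0, -1]
  ]
}}

```text
clock: 24.6
eef_pos: [0.5153, -0.1863, 0.1017]
ee_rot: [0.847, 0.532, 0.0, 0.0]
force: [-1.8, 1.1, 1.9]
gripper_width: 0.0292
```

```bash
python3 st.py
```

```text
t 24.6 pos [ 0.5153 -0.1863  0.1017] yaw(rad) 1.1208 F [-1.8  1.1  1.9] T [ 0.131  0.352 -0.028] j7 1.699 tau7 0.033
```

The collar is resting on the block (Fz up 6 N at the same z as at the start). Letting go.

{"op": "play_rows", "data": {
  "plan": [
    [0, 0, 0, 0, -0.2],
    [0, 0, 0, 0, 0],
    [0, 0, 0, 0, 0.4],
    [0, 0, 0, 0, 1],
    [0, 0, 0, 0, 1],
    [0, 0, 0, 0, 1],
    [0, 0, 0, 0, 1],
    [0, 0, 0, 0, 1]
  ]
}}

```text
clock: 25.4
eef_pos: [0.5152, -0.1863, 0.1014]
ee_rot: [0.847, 0.532, 0.0, -0.0]
force: [-0.2, 0.4, -1.0]
gripper_width: 0.0853
```

```bash
python3 st.py; python3 -c "
from ov import *
a=read_camera('scene');x,y=190,185; cv2.imwrite('pics/s14.png',cv2.resize(a[y-40:y+40,x-40:x+40,::-1],None,fx=7,fy=7,interpolation=cv2.INTER_CUBIC))
print(sense()['gripper_width'])
"
```

```text
t 25.4 pos [ 0.5152 -0.1863  0.1014] yaw(rad) 1.1209 F [-0.2  0.4 -1. ] T [-0.014 -0.072 -0.01 ] j7 1.699 tau7 -0.0
0.08517894553776145
```

View pics/s14.png

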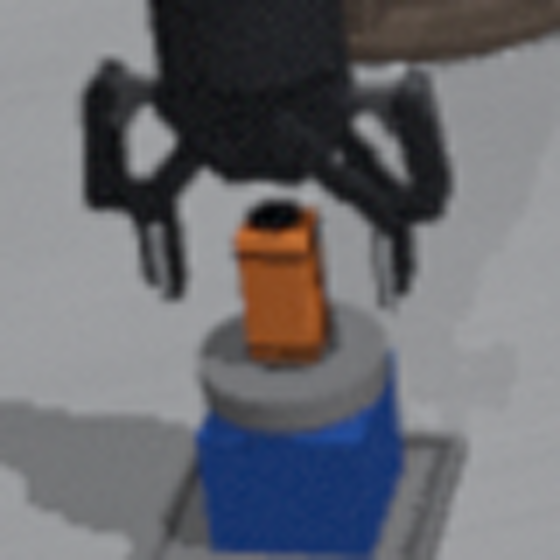

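The driver stands free with the fingers clear of it. Retreating straight up, then away.

{"op": "play_rows", "data": {
  "plan": [
    [0, 0, -0.1, 0, 1],
    [0, 0, -0.3, 0, 1],
    [0, 0, -0.6, 0, 1],
    [0, 0, -0.9, 0, 1],
    [0, 0, -1, 0, 1],
    [0, 0, -1, 0, 1]
  ]
}}

```text
clock: 26.05
eef_pos: [0.5166, -0.1869, 0.2542]
ee_rot: [0.847, 0.532, 0.002, 0.002]
force: [0.1, -0.1, -0.4]
gripper_width: 0.0852
```

{"op": "play_rows", "data": {
  "plan": [
    [-0.3, -0.2, 0, 0, 1],
    [-0.6, -0.5, 0, 0, 1],
    [-0.9, -0.7, 0, 0, 1],
    [-0.9, -0.7, 0, 0, 1],
    [-0.9, -0.7, 0, 0, 1],
    [-0.9, -0.7, 0, 0, 1]
  ]
}}

```text
clock: 26.65
eef_pos: [0.3622, -0.2617, 0.251]
ee_rot: [0.847, 0.531, 0.0, -0.0]
force: [1.3, 0.3, 0.3]
gripper_width: 0.0855
```

```bash
python3 st.py; python3 -c "
from ov import *
a=read_camera('scene'); b=read_camera('top')
cv2.imwrite('pics/s15.png',a[:,:,::-1]);cv2.imwrite('pics/t15.png',b[:,:,::-1])
P=drv(dT(.5155,-.187,.006,np.radians(64)))
over(a,'scene',(190,190),28,36,7,P,'pics/ov15.png')
o=np.hstack([a[130:270,90:380,::-1]]); cv2.imwrite('pics/s15b.png',cv2.resize(o,None,fx=2.7,fy=2.7,interpolation=cv2.INTER_CUBIC))
cv2.imwrite('pics/t15b.png',cv2.resize(b[110:290,130:400,::-1],None,fx=2.9,fy=2.9,interpolation=cv2.INTER_CUBIC))
"
```

```text
t 26.65 pos [ 0.3622 -0.2617  0.251 ] yaw(rad) 1.1207 F [1.3 0.3 0.3] T [ 0.007 -0.013 -0.01 ] j7 1.746 tau7 0.081
```

View pics/ov15.png

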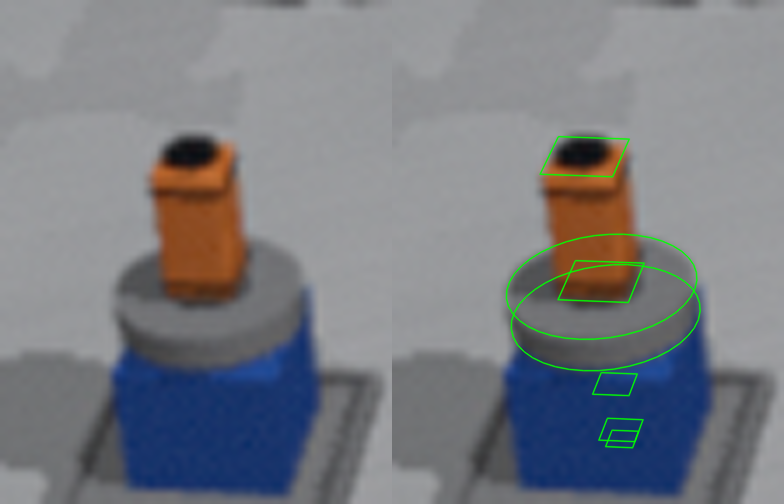

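View pics/t15b.png

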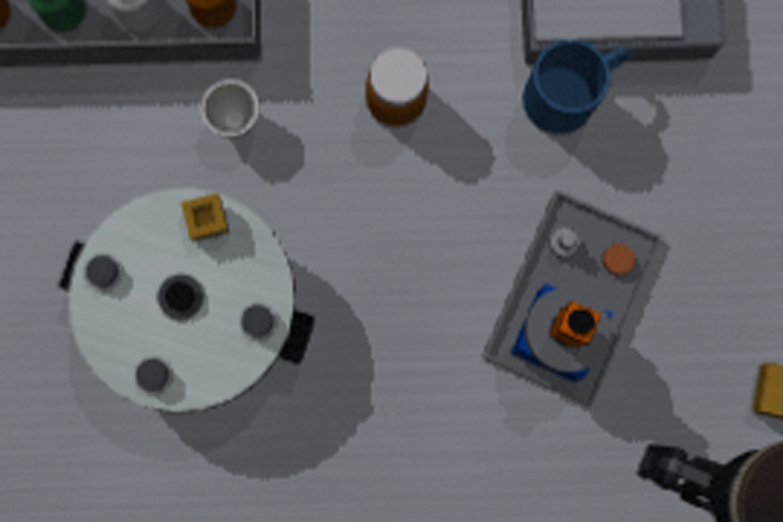

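View pics/s15b.png

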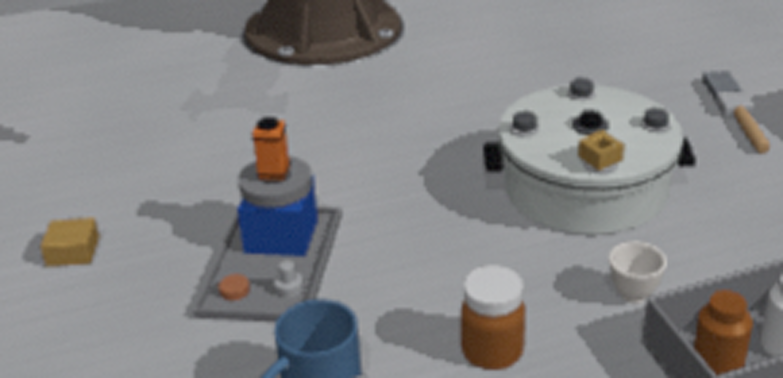

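The driver stands upright and seated: its housing matches the projected rest height. The bystanders are in place and the arm is clear, so I'm handing in.

```bash
python3 -c "
from plant import *
print(job_done())"
```

```text
the job is handed in; nothing more can be done
None
```

The brass screw is tightened to the driver's click, the driver is back in its holder, and the job was handed in at about 26.7 s of the 64 s allowed.

- **Seating:** I lowered the tip into the brass screw in small steps until it stood on the socket floor. Contact came at a tip height of about 0.0998 m (floor at 0.100 m), with the vertical force up by about 6 N.
- **Tightening:** I turned it clockwise for about 1 rad until the torque rose from under 0.1 N m to a peak of 0.50 N m. It then fell to 0.38, 0.36 and 0.35 N m. I read that fall as the click and stopped about 0.06 rad past break-over, well short of 0.24 rad. I then took off the torque and lifted the tip out.
- **Return:** The collar met the block at the same height as at the pick-up. I opened the fingers and moved the arm clear.

The last pictures show the driver upright and fully down in the holder, the screw head turned, and the other things where they were.

Some readings were less certain:
- **Click:** There is no direct reading of the click joint, so the click angle comes from torque and yaw.
- **Holder position:** My fits from the two cameras disagreed by about 5 mm. I corrected about 3 mm by eye before lowering, and the tip went in without contact.
- **Socket side load:** There was a small side load in the socket while turning, with a tilting moment of up to about 0.7 N m. I eased it twice by shifting the tool slightly.

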